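# Put the ink jar away and fasten the hasp of the print case

### The job

A small ink jar has been left standing on the plywood case just where its hasp comes down. First put the jar back, keeping it upright and setting it down gently rather than dropping it, on the cork disc in the empty pocket of the wooden tray and let go of it. Then swing the steel hasp over until it lies flat with its slot over the staple, and leave the other things where they are.

Things in the scene. Friction and masses are not known exactly. Their poses are not given: they have to be found in the camera images.
- case: Closed plywood case, fixed to the table, 270 (its x) by 300 (its y) by 70 mm high, flat top (lid and front rail flush). Origin: centre of the underside, on the table. The hasp is mounted on the middle of its top, on the line y = 0 of this frame. The hasp closes towards -x of this frame.
- hasp (a joint): Angle of the steel hasp strap about its hinge, rad: 0 = closed, lying flat over the staple towards -x of the case; pi/2 = upright; above that it leans back towards +x of the case (at most 2.8). A stiff hinge: it stays where it is left and must be pushed all the way down (about 1 N at its end).
- hasp_hinge (a point): Point on the hinge axis of the hasp, mid-width, 5 mm above the case top (75 mm above the table), at x = 0, y = 0 of the case. The axis runs along y of the case; the point has the axes of the case.
- hasp_tip (a point): Middle of the free end of the hasp strap, 119 mm from the hinge axis; moves with the strap. The strap is 32 mm wide (along y of the case), 3 mm thick, with a slot 31 by 14 mm running from 67 to 98 mm from the axis; the free end beyond it is solid.
- staple (a point): Top of the fixed steel staple, a U of 5 mm wire, 23 mm long along x of the case, standing 25.5 mm above the case top, 82 mm from the hinge axis towards -x of the case. It passes through the slot when the hasp is closed.
- ink_jar: Small round glass ink jar with a black lid, 42 mm in diameter, 55 mm high, about 130 g, standing on the case top between the hinge and the staple. Origin: centre of its underside; z is up along the jar.
- tray: Low wooden tray fixed to the table, 76 (its x) by 219 (its y) by 20 mm high, walls, floor and dividers 5 mm thick, with three pockets in a row along its y at -71.5, 0 and +71.5 mm, each 66 by 66 mm inside. Origin: centre of the underside.
- coaster: Cork disc, 56 mm in diameter, 3 mm thick, fixed on the floor of the one empty pocket (any of the three). Origin: centre of its underside, 5 mm above the table; its top is 8 mm above the table.
- ink_bottle: Bystander: amber glass bottle, 48 mm in diameter, 80 mm high, standing in another pocket. Origin: centre of its underside.
- tin: Bystander: plain metal tin, 52 mm in diameter, 55 mm high, standing in another pocket. Origin: centre of its underside.
- brush_pot: Bystander: terracotta pot of brushes, 66 mm in diameter, 75 mm high, brushes up to about 155 mm, standing on the case to one side of the hasp. Origin: centre of its underside.
- stamp: Bystander: wooden hand stamp, base 60 by 45 by 18 mm with a knob up to 56 mm high, standing on the case to the other side of the hasp. Origin: centre of its underside.
Mind the look-alikes: they are no part of the job. Leave any turquoise look-alike of the ink_jar alone. Of the things that look like the brush_pot, the smaller one is meant.

How it is judged:
By the outcome, as a careful person would: the job done as asked, in the order asked, and still so for the second after the job is handed in, with the robot touching nothing.
It also fails if it takes over 69 s, if anything falls off the work surface, if the arm or the gripper's body presses on something with over 40 N, if the wrist force passes 120 N, or if a joint passes its speed limit or range.

### The arm

A 6-joint arm with a two-finger parallel gripper is mounted at the origin on the work surface. World frame = base frame: x ahead of the robot, y to its left, z up, the work surface at z = 0. Lengths are in m, angles in rad, forces in N, time in s.
With the tool pointing down it reaches from about 0.325 to 0.9 m from the base axis. Payload 6.1 kg.
Tool frame: the origin (TCP) lies midway between the tips of the shut fingers; the grasp point (between the pads) lies 19 mm behind it (manip.grip_point_offset is the distance from the TCP to the grasp point, in m); z points along the fingers, y is the line along which they close (so a half turn about z gives the same grasp; the last joint's range is limited). The gripper opens to 85 mm and grips with 20 to 120 N. Pads are 22 mm wide; open, the fingers measure 114 mm over their backs; the gripper's body (76 mm by 85 mm) begins 54 mm behind the grasp point. The pads swing forward as they close: fully open they stand 13 mm farther back than shut.
Start: joints at [-1.307, 0.22, 1.526, -0, 1.395, -0.126], TCP at [0.237, -0.578, 0.194] pointing down, gripper open.
Joint ranges: [-2.98, 2.98], [-0.91, 2.08], [0.09, 2.57], [-1.24, 4.39], [0.2, 2.65], [-2.68, 2.68]. Speed limits (rad/s): [2.57, 2.57, 3.01, 3.14, 3.14, 3.14].

### API

Orientations are given as a unit quaternion [x, y, z, w].
In Python, from station import manip, grab_frame, job_done gives the robot as it stands. The module is installed in compiled form; this text tells all that it offers.
- The arm moves only by the shell command python3 -m creep 'ROWS'. ROWS is JSON, a list of rows, each a list of 3 entries, a list of its own where there are three numbers: the shift along the tool's x, y, z scaled (see below), then the turn, a rotation vector about the tool's x, y, z scaled (see below), then the opening, from -1 (shut) to 1 (fully open). A call has 1 to 8 rows; each row shifts and turns the commanded pose from where the row before left it, along the tool's axes as they then stand; what a row does not reach is not made up. The controller multiplies each number of a shift by 20 cm and each number of a turn by 2 pi rad. A row lasts 1/12 s, in which the tool goes at most 41.7 mm and 7.16 degrees, less where a joint would pass 70% of its speed; a pose out of reach is approached as far as the arm can. A call with a number of a shift or a turn outside -1 to 1 is refused whole. A call with a gripper value outside its range is refused whole. The fingers move at their own pace and stop on an object; the grip force is fixed at half the most. Time passes only in rows, so rows that do not move let the fingers close. It gives the time, the measured TCP pose, the force, the opening and the grip force at its end, in the units of the state.
- manip.state(): the state, without advancing time (a new reading comes with each control period).
- grab_frame(name): name is "scene" or "top" or "wrist"; returns a dict with "color" (400x640x3 uint8, red, green, blue), "fx", "fy", "cx", "cy" (pixels), "rvec" (rotation vector, rad) and "tvec" (3), from world to camera coordinates, as OpenCV has them. Camera axes: x right, y down, z forward; pixel columns grow to the right and rows downward; lengths in m; the calibration is good to about 2 mm. A picture is of the moment at which its call begins. There is no depth.
- job_done(): hands the job in; it is judged then, once.
The state is a dict: "time_s": time; "joints": joint angles; "dq": joint speeds; "joint_torque": joint torques, N m; "tcp_pos": TCP position; "orientation": TCP orientation; "force": force on the tool from outside, world axes, zero at the start; "ft_torque": the same for the moment, N m; "opening": finger opening in m; "grasp_force": force on a finger pad.
Only numpy, scipy, OpenCV 4.12 (cv2) and the standard library are available. Lean on these libraries where they do the work, as an engineer would, in place of code of your own. Each camera call takes 0.05 s, during which the arm holds its last target. There are 200 camera calls.

## Working session

There is one attempt and no reset: what is moved stays moved. The work goes in short steps, Python scripts to look and compute and a shell command to move; the robot and the scene stay as the last step left them, time stands still between calls to the robot, and variables do not carry over. Pictures are saved under pics/ and viewed, at most 12 in all, crops included, and the job is handed in when it is done.

```bash
mkdir -p pics; cat > h.py <<'E'
import numpy as np, cv2
from station import manip, grab_frame
def grab(n):
    f=grab_frame(n); cv2.imwrite(f'pics/{n}_{manip.state()["time_s"]:.2f}.png',f['color'][:,:,::-1]); print(n,f'{manip.state()["time_s"]:.2f}'); np.save(f'{n}.npy',f,allow_pickle=True); return f
def load(n): return np.load(f'{n}.npy',allow_pickle=True).item()
def ray(f,u,v):
    R=cv2.Rodrigues(np.array(f['rvec'],float))[0]; t=np.array(f['tvec'],float).ravel()
    d=R.T@np.array([(u-f['cx'])/f['fx'],(v-f['cy'])/f['fy'],1]); return -R.T@t,d/np.linalg.norm(d)
def onz(f,u,v,z):
    c,d=ray(f,u,v); return c+d*(z-c[2])/d[2]
def tri(f,p,g,q):
    c,d=ray(f,*p); e,k=ray(g,*q); s=np.linalg.lstsq(np.c_[d,-k],e-c,rcond=None)[0]
    a=c+d*s[0]; b=e+k*s[1]; return (a+b)/2,np.linalg.norm(a-b)
def proj(f,P):
    P=np.array(P,float).reshape(-1,3); K=np.array([[f['fx'],0,f['cx']],[0,f['fy'],f['cy']],[0,0,1]])
    return cv2.projectPoints(P,np.array(f['rvec'],float),np.array(f['tvec'],float),K,None)[0].reshape(-1,2)
E
python3 - <<'E'
from h import *
a=[grab(n) for n in("scene","top","wrist")]
for f in a: print(ray(f,320,200),f['fx'])
im=np.vstack([cv2.cvtColor(a[0]['color'],4),cv2.cvtColor(a[1]['color'],4)])
print(manip.state())
E
ls pics
```

```text
scene 0.05
top 0.10
wrist 0.15
(array([ 1.09946418, -0.80430238,  1.03202174]), array([-0.44982146,  0.60431136, -0.65762332])) 465.6497686085461
(array([0.41044975, 0.05176429, 0.99129279]), array([ 0.02242509,  0.02053947, -0.99953752])) 370.5929646316228
(array([ 0.30202777, -0.55132684,  0.37267633]), array([-0.25717272, -0.11554027, -0.9594335 ])) 355.0952407729154
{'time_s': 0.15, 'joints': array([-1.30709213e+00,  2.21058270e-01,  1.52735001e+00,  9.79679769e-06,
        1.39472609e+00, -1.26080862e-01]), 'dq': array([-0.00075591, -0.00248523, -0.00302365, -0.00212165, -0.00010882,
       -0.00366541]), 'joint_torque': array([ 5.39279536e-04, -4.97486258e+01, -3.89901996e+01, -1.75229511e-04,
        7.19452932e-03, -1.10242985e-05]), 'tcp_pos': array([ 0.23736467, -0.57759736,  0.19294146]), 'orientation': array([ 9.81068363e-01,  1.93660197e-01, -4.81919086e-05, -7.69370019e-04]), 'force': array([ 0.26477353,  0.34874072, -0.3219568 ]), 'ft_torque': array([ 0.02027566, -0.01460397,  0.02962637]), 'grasp_force': 0.0, 'opening': 0.08535462351007682}
scene_0.05.png
top_0.10.png
wrist_0.15.png
```

View pics/scene_0.05.png

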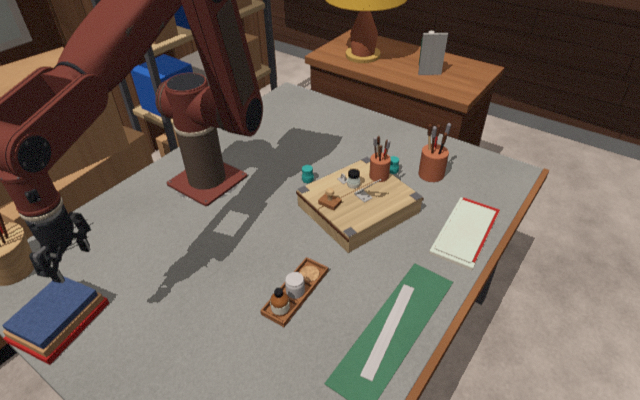

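View pics/top_0.10.png

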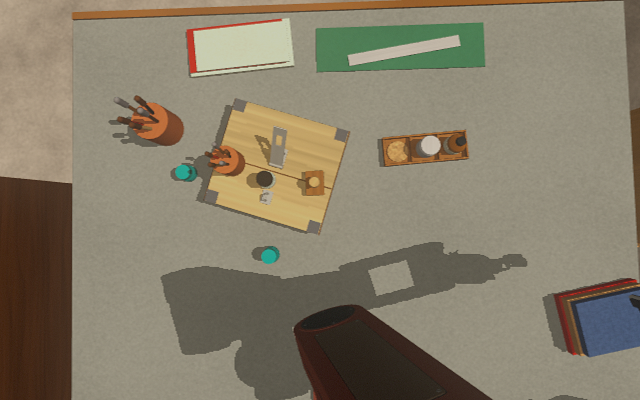

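The scene picture shows the case at (360,200), with the black-lidded jar at (353,176), the hasp leaning back at (363,196) and the tray at (296,290).

In the top view:
- **Jar candidates:** the black-lidded jar at (265,179), and turquoise jars at (184,172) and (268,255). The black-lidded one fits.
- **Pots:** the small one on the case at (226,159), and a big one at (155,122).
- **Other points:** staple at (265,197), strap at (278,147), empty cork pocket at (397,151).

Next is one close crop to check the choice.

```bash
python3 - <<'E'
from h import *
s,t=load('scene'),load('top')
a=cv2.resize(t['color'][90:240,190:350],None,fx=2.5,fy=2.5,interpolation=2)[:375,:400]
b=cv2.resize(s['color'][130:250,290:430],None,fx=2.85,fy=2.85,interpolation=2)[:375,:399]
c=cv2.resize(t['color'][120:175,370:475],None,fx=3.8,fy=3.8,interpolation=2)[:,:399]
d=cv2.resize(s['color'][250:330,255:335],None,fx=2.6,fy=2.6,interpolation=2)
im=np.zeros((590,800,3),np.uint8);im[:375,:400]=a;im[:b.shape[0],400:400+b.shape[1]]=b
im[376:376+c.shape[0],:c.shape[1]]=c;im[376:376+d.shape[0],410:410+d.shape[1]]=d
cv2.imwrite('pics/crop.png',im[:,:,::-1])
E
```

```text
(no output)
```

View pics/crop.png

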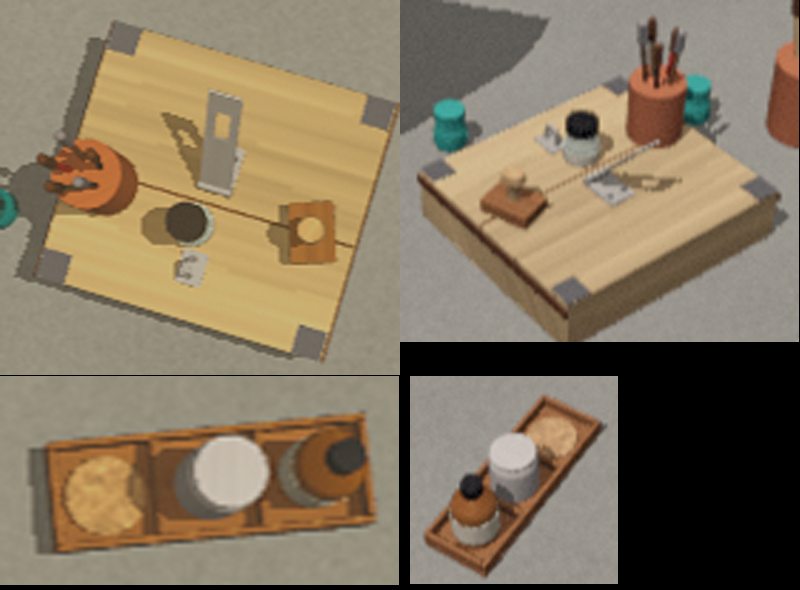

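The crop confirms the choice: the black-lidded clear jar stands between the hinge and staple, with the strap leaning back. The cork disc is in the tray's end pocket and unobstructed. Now I'll measure.

```bash
python3 - <<'E'
from h import *
np.set_printoptions(precision=4,suppress=True)
s,t=load('scene'),load('top')
C=[(234.8,98.8),(349,131.6),(320,234),(204.8,200)]
P=np.array([onz(t,*c,.07) for c in C]);print(P)
print('sides',[np.linalg.norm(P[i]-P[i-1]) for i in range(4)])
# scene check of two corners
for k,uv in ((0,(290+(775-400)/2.85,130+197/2.85)),(2,(290+20/2.85,130+177/2.85)),(1,(290+167/2.85,130+312/2.85))):
    print('scene corner',uv,onz(s,*uv,.07))
x=(P[0]+P[1]-P[2]-P[3]);x/=np.linalg.norm(x);c=P.mean(0);print('centre',c,'x',x,np.degrees(np.arctan2(x[1],x[0])))
h=c+[0,0,.005];st=c-.082*x+[0,0,.0255]
print('hinge',h,proj(t,h),proj(s,h),'staple',st,proj(t,st),proj(s,st))
def cen(f,box,fn):
    u0,v0,u1,v1=box;im=f['color'][v0:v1,u0:u1].astype(int);m=fn(im).astype(np.uint8)
    n,l,S,ce=cv2.connectedComponentsWithStats(m);k=1+np.argmax(S[1:,4]);return ce[k]+[u0,v0],S[k]
dark=lambda i:i.max(2)<75
a=cen(t,(250,165,285,195),dark);b=cen(s,(340,160,370,185),dark);print(a,b,tri(t,a[0],s,b[0]))
cork=lambda i:(i[:,:,0]>185)&(i[:,:,0]-i[:,:,2]>50)
a=cen(t,(380,135,412,166),cork);b=cen(s,(295,255,330,290),cork);print('cork',a,b,tri(t,a[0],s,b[0]),onz(t,*a[0],.008),onz(s,*b[0],.008))
T=[(50,443),(362,415),(373,520),(58,550)]
T=np.array([onz(t,370+u/3.8,120+(v-376)/3.8,.02) for u,v in T]);print(T,[np.linalg.norm(T[i]-T[i-1]) for i in range(4)])
y=(T[0]+T[3]-T[1]-T[2]);y/=np.linalg.norm(y);print('pocket',T.mean(0)+.0715*y, y)
E
```

```text
[[ 0.6922  0.2802  0.07  ]
 [ 0.6003 -0.0058  0.07  ]
 [ 0.3469  0.0727  0.07  ]
 [ 0.438   0.3595  0.07  ]]
sides [np.float64(0.26630184262235246), np.float64(0.3004008922764022), np.float64(0.26532517005863454), np.float64(0.3009864036084144)]
scene corner (421.57894736842104, 199.12280701754386) [0.6993 0.266  0.07  ]
scene corner (297.0175438596491, 192.10526315789474) [0.3585 0.0685 0.07  ]
scene corner (348.5964912280702, 239.4736842105263) [ 0.6091 -0.0121  0.07  ]
centre [0.5194 0.1767 0.07  ] x [ 0.9549 -0.2968  0.    ] -17.268274473177907
hinge [0.5194 0.1767 0.075 ] [[276.5978 165.5456]] [[357.6621 191.6905]] staple [0.4411 0.201  0.0955] [[266.0462 196.9551]] [[341.6308 174.0736]]
(array([263.2055, 177.274 ]), array([ 7,  6, 15, 15, 73], dtype=int32)) (array([353.4524, 173.8095]), array([ 9,  9, 10, 10, 84], dtype=int32)) (array([0.4864, 0.2027, 0.116 ]), np.float64(0.002446431286008948))
cork (array([396.2895, 150.7193]), array([  8,   6,  19,  20, 228], dtype=int32)) (array([310.125 , 272.0179]), array([  5,  11,  19,  14, 168], dtype=int32)) (array([ 0.5589, -0.1327,  0.0095]), np.float64(0.0018041363298882673)) [ 0.5584 -0.1335  0.008 ] [ 0.5588 -0.1311  0.008 ]
[[ 0.5921 -0.098   0.02  ]
 [ 0.6054 -0.3122  0.02  ]
 [ 0.5327 -0.3169  0.02  ]
 [ 0.5177 -0.1013  0.02  ]] [np.float64(0.07443975956196777), np.float64(0.2145973246179766), np.float64(0.0728584517414091), np.float64(0.2161000405283723)]
pocket [ 0.5573 -0.1358  0.02  ] [-0.0657  0.9978  0.    ]
```

```bash
cat >> h.py <<'E'
from scipy.spatial.transform import Rotation as Ro
def plan(p,head=None):
    s=manip.state();R=Ro.from_quat(s['orientation']).as_matrix()
    print('shift units (tool)',np.round(R.T@(np.array(p)-s['tcp_pos'])/.2,4))
    if head is not None:
        h=np.radians(head);X=np.array([np.cos(h),np.sin(h),0]);Z=np.array([0,0,-1.]);G=np.c_[X,np.cross(Z,X),Z]
        r=Ro.from_matrix(R.T@G).as_rotvec();print('turn units',np.round(r/2/np.pi,4))
    print('tcp',np.round(s['tcp_pos'],4),'head',np.degrees(np.arctan2(R[1,0],R[0,0])),'z',R[:,2].round(4),'t',s['time_s'],'F',np.round(s['force'],2),'op',round(s['opening'],4),s['grasp_force'])
E
python3 -m creep '[[[0.11,-0.13,-0.03],[0,0,0],1],[[0.11,-0.13,-0.03],[0,0,0],1],[[0.11,-0.13,-0.03],[0,0,0],1],[[0.11,-0.13,-0.03],[0,0,0],1],[[0.11,-0.13,-0.03],[0,0,0],1],[[0.11,-0.13,-0.03],[0,0,0],1],[[0.11,-0.13,-0.03],[0,0,0],1],[[0.11,-0.13,-0.03],[0,0,0],1]]'
python3 -m creep '[[[0.11,-0.13,-0.03],[0,0,0],1],[[0.11,-0.13,-0.03],[0,0,0],1],[[0.11,-0.13,-0.03],[0,0,0],1],[[0.11,-0.13,-0.03],[0,0,0],1],[[0.11,-0.13,-0.03],[0,0,0],1],[[0.11,-0.13,-0.03],[0,0,0],1],[[0.11,-0.13,-0.03],[0,0,0],1],[[0.11,-0.13,-0.03],[0,0,0],1]]'
python3 -c "
from h import *
plan([.485,.2,.30],162.7)"
```

```text
time_s: 0.82
tcp_pos: [0.3213, -0.3171, 0.2418]
orientation: [0.981, 0.193, -0.0, -0.0]
force: [1.5, 0.1, 1.0]
opening: 0.085
grasp_force: 0.0
time_s: 1.48
tcp_pos: [0.405, -0.0579, 0.2901]
orientation: [0.981, 0.194, 0.0, 0.0]
force: [0.6, -0.8, 1.0]
opening: 0.0852
grasp_force: 0.0
shift units (tool) [ 0.8597 -1.0408 -0.0496]
turn units [ 1.000e-04  0.000e+00 -3.899e-01]
tcp [ 0.405  -0.0579  0.2901] head 22.3234459311353 z [ 4.e-04 -2.e-04 -1.e+00] t 1.4833 F [ 0.56 -0.81  0.98] op 0.0852 0.0
```

```bash
python3 -m creep '[[[0.107,-0.13,-0.006],[0,0,0],1],[[0.107,-0.13,-0.006],[0,0,0],1],[[0.107,-0.13,-0.006],[0,0,0],1],[[0.107,-0.13,-0.006],[0,0,0],1],[[0.107,-0.13,-0.006],[0,0,0],1],[[0.107,-0.13,-0.006],[0,0,0],1],[[0.107,-0.13,-0.006],[0,0,0],1],[[0.107,-0.13,-0.006],[0,0,0],1]]' >/dev/null
python3 -m creep '[[[0,0,0],[0,0,-0.0195],1],[[0,0,0],[0,0,-0.0195],1],[[0,0,0],[0,0,-0.0195],1],[[0,0,0],[0,0,-0.0195],1],[[0,0,0],[0,0,-0.0195],1],[[0,0,0],[0,0,-0.0195],1],[[0,0,0],[0,0,-0.0195],1],[[0,0,0],[0,0,-0.0195],1]]' >/dev/null
python3 -m creep '[[[0,0,0],[0,0,-0.0195],1],[[0,0,0],[0,0,-0.0195],1],[[0,0,0],[0,0,-0.0195],1],[[0,0,0],[0,0,-0.0195],1],[[0,0,0],[0,0,-0.0195],1],[[0,0,0],[0,0,-0.0195],1],[[0,0,0],[0,0,-0.0195],1],[[0,0,0],[0,0,-0.0195],1]]' >/dev/null
python3 -m creep '[[[0,0,0],[0,0,-0.0195],1],[[0,0,0],[0,0,-0.0195],1],[[0,0,0],[0,0,-0.0195],1],[[0,0,0],[0,0,-0.0195],1],[[0,0,0],[0,0,0],1],[[0,0,0],[0,0,0],1]]'
python3 -c "
from h import *
f=grab('wrist')
plan([.485,.2,.30],162.7)
cv2.imwrite('pics/w1.png',f['color'][:,:,::-1])"
```

```text
time_s: 3.98
tcp_pos: [0.4842, 0.1979, 0.2991]
orientation: [0.152, 0.988, -0.0, -0.0]
force: [0.4, 0.6, 0.4]
opening: 0.0854
grasp_force: 0.0
wrist 4.03
shift units (tool) [-0.0006  0.0113 -0.004 ]
turn units [-0.     -0.0001 -0.0005]
tcp [0.4842 0.1979 0.2992] head 162.5103242524623 z [-4.e-04 -1.e-04 -1.e+00] t 4.0333 F [-0.16 -0.3   0.47] op 0.0852 0.0
```

View pics/w1.png

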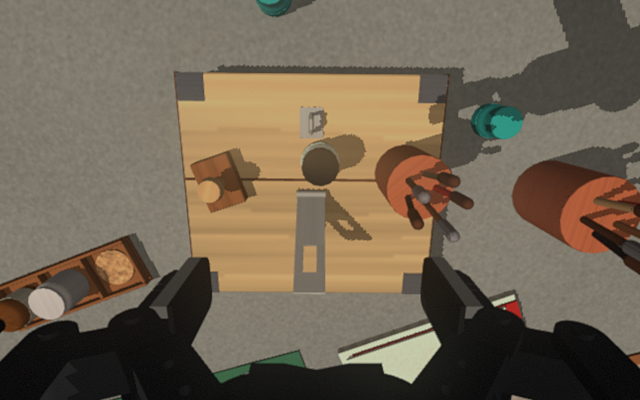

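The wrist picture shows:
- jar lid at (320,165)
- staple at (313,121)
- hinge at (311,192), strap tip at (309,291)
- pot at (408,180), stamp at (219,181)
- cork at (114,266)

The fingers' line runs along the case's y.

```bash
python3 - <<'E'
from h import *
np.set_printoptions(precision=4,suppress=True)
s,t,w=load('scene'),load('top'),load('wrist')
P=np.array([onz(w,*c,.07) for c in [(191,293),(430,293),(448,72),(175,72)]]);print(P,[np.linalg.norm(P[i]-P[i-1]) for i in range(4)])
c=P.mean(0);x=P[0]+P[1]-P[2]-P[3];x/=np.linalg.norm(x);y=np.array([-x[1],x[0],0]);print('c',c,'head',np.degrees(np.arctan2(x[1],x[0])))
def big(f,b,fn):
    u0,v0,u1,v1=b;m=fn(f['color'][v0:v1,u0:u1].astype(int)).astype(np.uint8)
    cs=max(cv2.findContours(m,0,1)[0],key=cv2.contourArea);e=cv2.fitEllipse(cv2.convexHull(cs));return np.array(e[0])+[u0,v0],e
lid,e=big(w,(290,140,350,195),lambda i:(i.max(2)<75));print('lid',lid,e)
a,_=big(t,(250,168,285,192),lambda i:(i.max(2)<65));b,_=big(s,(340,160,370,185),lambda i:i.max(2)<75);print(a,b)
J=onz(w,*lid,.125);print('lid@.125',J,'top',onz(t,264.8,179.2,.125),onz(s,353.7,171.5,.125));print('tri',tri(w,lid,t,(264.8,179.2)),tri(w,lid,s,(353.7,171.5)))
d=J-c;print('jar in case',d@x,d@y)
for n,uv,z in(('hinge',(311,192),.075),('staple',(313,121),.0955),('staple base',(312,121),.07),('pot left rim',(376,165),.145),('stamp right',(247,197),.088)):
    q=onz(w,*uv,z)-c;print(n,q@x,q@y)
print('tip',tri(w,(309,291),t,(190+226/2.5,90+95/2.5)), tri(w,(309,291),s,(290+258/2.85,130+143/2.85)))
q=tri(w,(309,291),t,(190+226/2.5,90+95/2.5))[0]-c;print(q@x,q@y)
k,e=big(w,(90,240,140,290),lambda i:(i[:,:,0]>175)&(i[:,:,0]-i[:,:,2]>50));print('cork',k,e,onz(w,*k,.008),tri(w,k,t,(397,151)),tri(w,k,s,(310.8,272.5)))
E
```

```text
[[ 0.601  -0.0093  0.07  ]
 [ 0.694   0.2866  0.07  ]
 [ 0.4345  0.3634  0.07  ]
 [ 0.3455  0.0804  0.07  ]] [np.float64(0.2707252276216145), np.float64(0.31010916073612216), np.float64(0.2705862239686213), np.float64(0.2967169326011081)]
c [0.5188 0.1803 0.07  ] head -17.923151117788848
lid [320.4476 170.8583] ((30.44756317138672, 30.85831069946289), (27.19578742980957, 33.334598541259766), 78.4878158569336)Traceback (most recent call last):
  File "<stdin>", line 10, in <module>
  File "<stdin>", line 8, in big
ValueError: max() iterable argument is empty
```

```bash
python3 - <<'E'
from h import *
np.set_printoptions(precision=4,suppress=True)
s,t,w=load('scene'),load('top'),load('wrist')
c=np.array([.519,.1785,.07]);h=np.radians(-17.5);x=np.array([np.cos(h),np.sin(h),0]);y=np.array([-x[1],x[0],0])
def big(f,b,fn):
    u0,v0,u1,v1=b;m=fn(f['color'][v0:v1,u0:u1].astype(int)).astype(np.uint8)
    cs=max(cv2.findContours(m,0,1)[0],key=cv2.contourArea);e=cv2.fitEllipse(cv2.convexHull(cs));return np.array(e[0])+[u0,v0],e
W=[]
for th in(75,85,95,105):
  o=[]
  for f,b in((w,(290,140,350,195)),(t,(250,165,285,195)),(s,(340,160,370,185))):
    k,e=big(f,b,lambda i:(i.max(2)<th)&(np.ptp(i,axis=2)<25));o.append(k);print(th,k,np.round(e[1],1),end=' ')
  print('\n tri wt',tri(w,o[0],t,o[1]),'ws',tri(w,o[0],s,o[2]))
im=cv2.resize(w['color'][135:205,285:355],None,fx=5,fy=5,interpolation=2);im2=cv2.resize(t['color'][165:200,250:285],None,fx=10,fy=10,interpolation=2)
cv2.imwrite('pics/jar.png',np.hstack([im,im2])[:,:,::-1])
for n,uv,z in(('hinge',(311,192),.075),('staple',(313,121),.0955),('pot left rim',(376,165),.145),('stamp right',(247,197),.088)):
    q=onz(w,*uv,z)-c;print(n,q@x,q@y)
for o in (tri(w,(309,291),t,(190+226/2.5,90+95/2.5)), tri(w,(309,291),s,(290+258/2.85,130+143/2.85))): print('tip',o,(o[0]-c)@x,(o[0]-c)@y)
k,e=big(w,(90,240,140,290),lambda i:(i[:,:,0]>175)&(i[:,:,0]-i[:,:,2]>50));print('cork',k,e,onz(w,*k,.008),tri(w,k,t,(397,151)),tri(w,k,s,(310.8,272.5)))
E
```

```text
75 [319.4981 179.1122] [10.3 20.4] Traceback (most recent call last):
  File "<stdin>", line 12, in <module>
  File "<stdin>", line 7, in big
cv2.error: OpenCV(4.12.0) /io/opencv/modules/imgproc/src/shapedescr.cpp:361: error: (-201:Incorrect size of input array) There should be at least 5 points to fit the ellipse in function 'fitEllipseNoDirect'
```

```bash
cat > m.py <<'E'
from h import *
np.set_printoptions(precision=4,suppress=True)
s,t,w=load('scene'),load('top'),load('wrist')
c=np.array([.519,.1785,.07]);h=np.radians(-17.5);x=np.array([np.cos(h),np.sin(h),0]);y=np.array([-x[1],x[0],0])
im=cv2.resize(w['color'][135:205,285:355],None,fx=5,fy=5,interpolation=2);im2=cv2.resize(t['color'][165:200,250:285],None,fx=10,fy=10,interpolation=2)
cv2.imwrite('pics/jar.png',np.hstack([im,im2])[:,:,::-1])
for n,uv,z in(('hinge',(311,192),.075),('staple',(313,121),.0955),('pot left rim',(376,165),.145),('stamp right',(247,197),.088)):
    q=onz(w,*uv,z)-c;print(n,q@x,q@y)
for o in (tri(w,(309,291),t,(190+226/2.5,90+95/2.5)), tri(w,(309,291),s,(290+258/2.85,130+143/2.85))): print('tip',o,(o[0]-c)@x,(o[0]-c)@y)
k=(114,266);print('cork',onz(w,*k,.008),tri(w,k,t,(397,151)),tri(w,k,s,(310.8,272.5)))
E
python3 m.py
```

```text
hinge -0.0024135080560786916 0.0017582748096235058
staple -0.08555140470431594 0.004393391690403998
pot left rim -0.047752704253676434 0.0647484653530584
stamp right 0.0001013034419476823 -0.07130037827892884
tip (array([0.595 , 0.1551, 0.1581]), np.float64(0.0001491909630520575)) 0.07947981555359118 0.0005254901346688828
tip (array([0.5972, 0.1607, 0.1656]), np.float64(0.014263626194114594)) 0.07989714331848952 0.0065185058870989064
cork [ 0.5542 -0.1336  0.008 ] (array([ 0.5569, -0.1365,  0.0039]), np.float64(0.002829959410409758)) (array([ 0.5575, -0.1323,  0.007 ]), np.float64(0.007272363655098941))
```

View pics/jar.png

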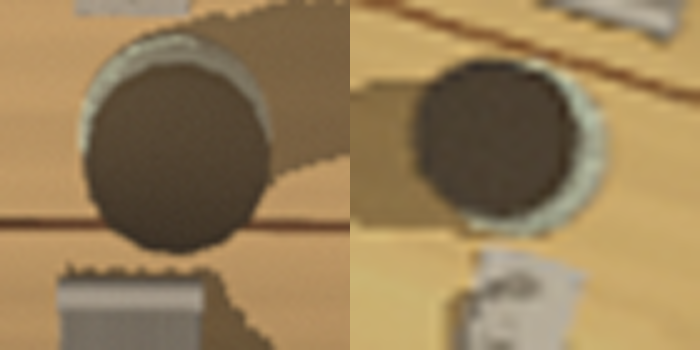

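Left half is the wrist view, with the lid circle centred at (320.4,166.6). Right half is the top view, with the lid at (264.7,178.8).

```bash
cat >> m.py <<'E'
print('---');a=(320.4,166.6);b=(264.7,178.8);o=tri(w,a,t,b);print(o,tri(w,a,s,(353.7,171.5)),onz(w,*a,.125),onz(t,*b,.125),37/w['fx']*(w['tvec'][2]-0))
J=(onz(w,*a,.125)+onz(t,*b,.125))/2;print('J',J,(J-c)@x,(J-c)@y)
plan([J[0],J[1],.2],162.7)
E
python3 m.py | sed -n '/---/,$p'
```

```text
---
(array([0.4849, 0.2017, 0.1079]), np.float64(0.0012627214368528422)) (array([0.4836, 0.2034, 0.1232]), np.float64(0.002586273808074101)) [0.4823 0.2027 0.125 ] [0.4829 0.1985 0.125 ] 0.038427144272609785
J [0.4826 0.2006 0.125 ] -0.041406711340341316 0.010129261504323273
shift units (tool) [0.0118 0.0106 0.496 ]
turn units [-0.     -0.0001 -0.0005]
tcp [0.4842 0.1979 0.2992] head 162.5103242524623 z [-0.0004 -0.0001 -1.    ] t 4.0333 F [-0.16 -0.3   0.47] op 0.0852 0.0
```

```bash
python3 -m creep '[[[0.006,0.006,0.16],[0,0,0],0.41],[[0.006,0.006,0.16],[0,0,0],0.41],[[0,0,0.16],[0,0,0],0.41],[[0,0,0.16],[0,0,0],0.41],[[0,0,0.06],[0,0,0],0.41],[[0,0,0],[0,0,0],0.41],[[0,0,0],[0,0,0],0.41]]'
python3 -c "
from h import *
f=grab('wrist');plan([.4826,.2008,.082],162.7)
print(proj(f,[[.4826,.2008,.125],[.489,.222,.125],[.476,.180,.125]]))
im=f['color'];print(f['tvec'])
cv2.imwrite('pics/w2.png',im[:,:,::-1])"
```

```text
time_s: 4.62
tcp_pos: [0.4829, 0.2009, 0.1599]
orientation: [0.151, 0.989, -0.0, -0.0]
force: [0.2, 0.8, 0.6]
opening: 0.06
grasp_force: 0.0
wrist 4.67
shift units (tool) [ 0.0068 -0.0044  0.3967]
turn units [ 0.0002  0.0003 -0.0001]
tcp [0.484  0.2012 0.1613] head 162.67630910325593 z [ 2.4e-03  6.0e-04 -1.0e+00] t 4.6667 F [-0.73  0.5   0.82] op 0.0603 0.0
[[316.33614368 212.67035656]
 [351.13058324 212.37216641]
 [282.05273658 212.50570828]]
[-0.33504073 -0.41113904  0.23532006]
```

View pics/w2.png

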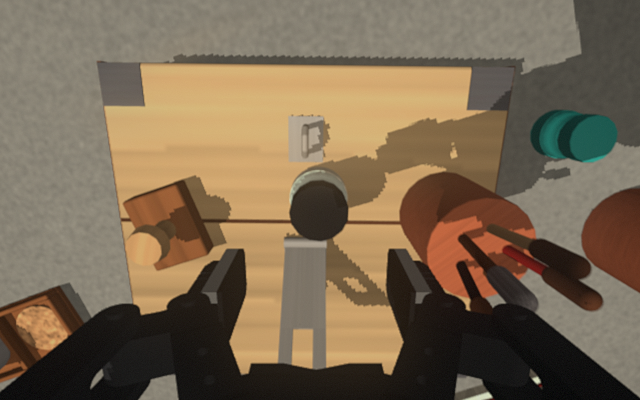

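The wrist view shows the lid at (318.5,209), centred between the pads at (240,275) and (392,275). The pot's body is at (401,213) at its left, with its rim at (427,245). I'll check the clearance and the jar position.

```bash
python3 - <<'E'
from h import *
np.set_printoptions(precision=4,suppress=True)
s,t,w=load('scene'),load('top'),load('wrist')
c=np.array([.519,.1785,.07]);h=np.radians(-17.5);x=np.array([np.cos(h),np.sin(h),0]);y=np.array([-x[1],x[0],0])
for n,uv,z in(('lid',(318.5,209),.125),('rimL',(427,245),.145),('rimR',(537,228),.145),('botL',(401,213),.08),('stamp',(212,240),.088),('staple',(314,135),.0955),('hinge',(305,240),.075)):
    p=onz(w,*uv,z);print(n,p,(p-c)@x,(p-c)@y)
print(tri(w,(318.5,209),t,(264.7,178.8)),tri(w,(318.5,209),s,(353.7,171.5)))
E
```

```text
lid [0.4807 0.2028 0.125 ] -0.043876818460544614 0.011686821853683098
rimL [0.5151 0.2594 0.145 ] -0.028061763505092225 0.07597215483567316
rimR [0.5237 0.3231 0.145 ] -0.03901014441181763 0.13931513926840344
botL [0.5165 0.2586 0.08  ] -0.026506019375377686 0.07563069936993497
stamp [0.4915 0.1146 0.088 ] -0.006993658592503701 -0.06915834661875936
staple [0.4383 0.213  0.0955] -0.08730981285851137 0.008603029033005381
hinge [0.5177 0.1804 0.075 ] -0.0017961597774875566 0.001421276479694599
(array([0.4845, 0.2013, 0.1111]), np.float64(0.001169263740900078)) (array([0.4829, 0.2037, 0.1224]), np.float64(0.0035803043836380322))
```

```bash
python3 -m creep '[[[0,0,0.05],[0,0,0],0.41],[[0,0,0.05],[0,0,0],0.41],[[0,0,0.05],[0,0,0],0.41],[[0,0,0.05],[0,0,0],0.41],[[0,0,0.05],[0,0,0],0.41],[[0,0,0.05],[0,0,0],0.41],[[0,0,0.05],[0,0,0],0.41],[[0,0,0.04],[0,0,0],0.41]]'
python3 -m creep '[[[0,0,0],[0,0,0],0.2],[[0,0,0],[0,0,0],0.1],[[0,0,0],[0,0,0],0],[[0,0,0],[0,0,0],-0.2],[[0,0,0],[0,0,0],-0.4],[[0,0,0],[0,0,0],-1],[[0,0,0],[0,0,0],-1],[[0,0,0],[0,0,0],-1]]'
```

```text
time_s: 5.33
tcp_pos: [0.4822, 0.2007, 0.0798]
orientation: [0.15, 0.989, -0.0, -0.001]
force: [-0.1, -1.1, -0.5]
opening: 0.0599
grasp_force: 0.0
time_s: 6.0
tcp_pos: [0.4836, 0.2012, 0.0825]
orientation: [0.15, 0.989, 0.0, 0.001]
force: [-0.2, -0.4, 5.6]
opening: 0.0345
grasp_force: 59.6
```

Grip closed at 34.5 mm where I expected 42, so I'll look before lifting.

```bash
python3 -c "
from h import *
w=grab('wrist');s=grab('scene');t=grab('top')
a=cv2.resize(w['color'][120:400,180:460],(400,400))
b=cv2.resize(s['color'][120:220,300:400],(400,400),interpolation=2)
cv2.imwrite('pics/g.png',np.hstack([a,b])[:,:,::-1]);plan([.483,.201,.2])"
```

```text
wrist 6.05
scene 6.10
top 6.15
shift units (tool) [ 0.0016 -0.001  -0.5876]
tcp [0.4836 0.2012 0.0825] head 162.73338331411134 z [ 1.9e-03  5.0e-04 -1.0e+00] t 6.15 F [-0.02  0.47  5.68] op 0.0345 59.60274875164032
```

View pics/g.png

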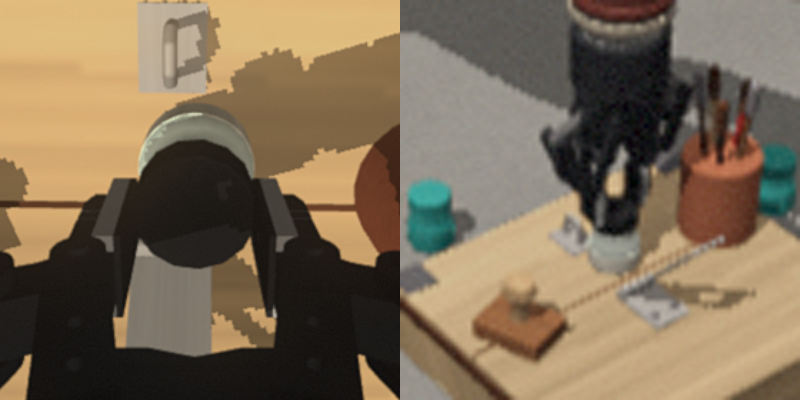

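The pads have the jar's narrower neck, just under the lid and above the shoulder, with the jar centred. That's a fair grip, so I'll lift gently and check.

```bash
python3 -m creep '[[[0,0,-0.02],[0,0,0],-1],[[0,0,-0.03],[0,0,0],-1],[[0,0,-0.04],[0,0,0],-1],[[0,0,-0.05],[0,0,0],-1],[[0,0,-0.05],[0,0,0],-1],[[0,0,-0.03],[0,0,0],-1],[[0,0,0],[0,0,0],-1],[[0,0,0],[0,0,0],-1]]'
python3 -c "
from h import *
w=grab('wrist');s=grab('scene')
a=cv2.resize(w['color'][120:400,180:460],(400,400))
b=cv2.resize(s['color'][120:220,300:400],(400,400),interpolation=2)
cv2.imwrite('pics/g2.png',np.hstack([a,b])[:,:,::-1]);plan([.483,.201,.24])"
```

```text
time_s: 6.82
tcp_pos: [0.4833, 0.201, 0.1262]
orientation: [0.15, 0.989, 0.0, 0.001]
force: [0.0, 0.3, -0.9]
opening: 0.0347
grasp_force: 59.8
wrist 6.87
scene 6.92
shift units (tool) [-0.0023  0.0015 -0.5749]
tcp [0.4824 0.2008 0.125 ] head 162.7335056276743 z [-6.e-04 -1.e-04 -1.e+00] t 6.9167 F [-0.44 -0.26 -1.77] op 0.0344 59.848712682724
```

View pics/g2.png

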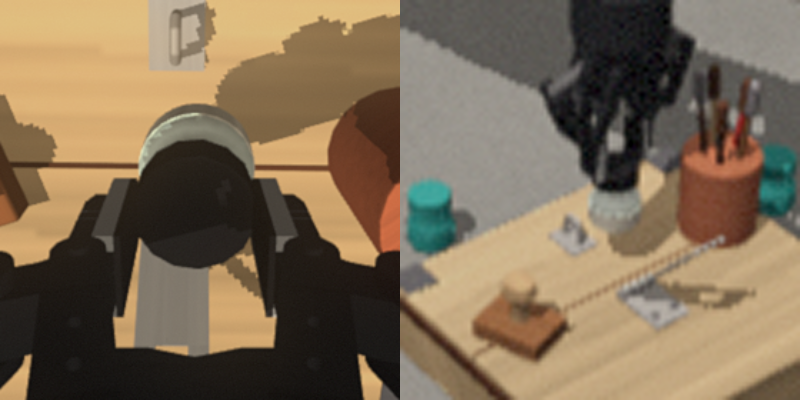

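The jar hangs upright and free of the case. Now I'll raise it, carry it to the tray and turn.

```bash
python3 -m creep '[[[0,0,-0.07],[0,0,0],-1],[[0,0,-0.11],[0,0,0],-1],[[0,0,-0.11],[0,0,0],-1],[[0,0,-0.11],[0,0,0],-1],[[0,0,-0.11],[0,0,0],-1],[[0,0,-0.06],[0,0,0],-1],[[-0.03,-0.053,0],[0,0,0],-1],[[-0.06,-0.106,0],[0,0,0],-1]]' >/dev/null
python3 -m creep '[[[-0.09,-0.157,0],[0,0,0],-1],[[-0.09,-0.157,0],[0,0,0],-1],[[-0.09,-0.157,0],[0,0,0],-1],[[-0.09,-0.157,0],[0,0,0],-1],[[-0.09,-0.157,0],[0,0,0],-1],[[-0.09,-0.157,0],[0,0,0],-1],[[-0.09,-0.157,0],[0,0,0],-1],[[-0.07,-0.122,0],[0,0,0],-1]]' >/dev/null
python3 -m creep '[[[-0.04,-0.07,0],[0,0,0],-1],[[-0.02,-0.04,0],[0,0,0],-1],[[0,0,0],[0,0,0.01],-1],[[0,0,0],[0,0,0.019],-1],[[0,0,0],[0,0,0.019],-1],[[0,0,0],[0,0,0.019],-1],[[0,0,0],[0,0,0.019],-1],[[0,0,0],[0,0,0.019],-1]]' >/dev/null
python3 -m creep '[[[0,0,0],[0,0,0.019],-1],[[0,0,0],[0,0,0.019],-1],[[0,0,0],[0,0,0.019],-1],[[0,0,0],[0,0,0.019],-1],[[0,0,0],[0,0,0.01],-1],[[0,0,0],[0,0,0],-1],[[0,0,0],[0,0,0],-1]]'
python3 -c "
from h import *
plan([.5575,-.134,.11],93.8)"
```

```text
time_s: 9.5
tcp_pos: [0.5562, -0.1332, 0.2387]
orientation: [0.681, 0.732, -0.0, -0.001]
force: [0.4, -0.7, -1.7]
opening: 0.0349
grasp_force: 60.1
shift units (tool) [-0.0048  0.0067  0.6433]
turn units [-0.0002 -0.0001  0.001 ]
tcp [ 0.5562 -0.1332  0.2387] head 94.1563529060508 z [-1.1e-03  7.0e-04 -1.0e+00] t 9.5 F [ 0.45 -0.68 -1.69] op 0.0349 60.078123807907104
```

```bash
python3 -m creep '[[[-0.005,0.007,0.05],[0,0,0],-1],[[0,0,0.12],[0,0,0],-1],[[0,0,0.14],[0,0,0],-1],[[0,0,0.14],[0,0,0],-1],[[0,0,0.14],[0,0,0],-1],[[0,0,0.09],[0,0,0],-1],[[0,0,0],[0,0,0],-1],[[0,0,0],[0,0,0],-1]]'
python3 -c "
from h import *
np.set_printoptions(precision=4,suppress=True)
w=grab('wrist');s=grab('scene');t=grab('top')
st=manip.state();print('lid est',proj(w,st['tcp_pos']+[0,0,.0425]),'cork proj',proj(w,[.5575,-.134,.008]),proj(s,[.5575,-.134,.008]))
b=cv2.resize(s['color'][240:330,250:340],(400,400),interpolation=2)
a=cv2.resize(w['color'],(640,400))[:, 120:520]
cv2.imwrite('pics/p.png',np.hstack([a,b])[:,:,::-1]);plan([.5575,-.134,.0205],93.8)"
```

```text
time_s: 10.17
tcp_pos: [0.5568, -0.1344, 0.1017]
orientation: [0.682, 0.732, -0.001, -0.002]
force: [-0.3, 0.1, -0.8]
opening: 0.0343
grasp_force: 60.1
wrist 10.22
scene 10.27
top 10.32
lid est [[323.8244 274.5764]] cork proj [[318.423  188.1065]] [[309.1445 272.4584]]
shift units (tool) [ 0.0088 -0.0108  0.4243]
turn units [0.0005 0.0002 0.0006]
tcp [ 0.5595 -0.1355  0.1054] head 94.00323481373725 z [ 0.0031 -0.0011 -1.    ] t 10.3167 F [ 0.34  0.53 -0.6 ] op 0.0345 60.09703516960144
```

View pics/p.png

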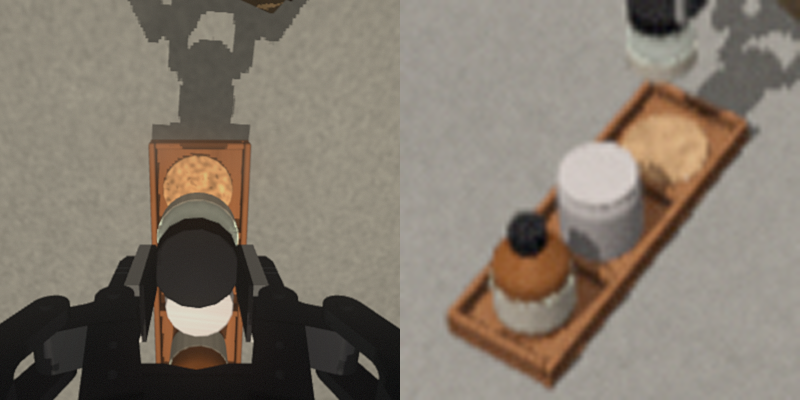

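The wrist half shows the cork centred at full-image (318,188), right where my estimate projects. The lid is at (317,262), and the jar is upright in line with the pocket. The scene half shows the pocket clear. I'll descend gently.

```bash
python3 -m creep '[[[-0.01,0,0.05],[0,0,0],-1],[[0,0,0.07],[0,0,0],-1],[[0,0,0.07],[0,0,0],-1],[[0,0,0.07],[0,0,0],-1],[[0,0,0.05],[0,0,0],-1],[[0,0,0.04],[0,0,0],-1],[[0,0,0.02],[0,0,0],-1],[[0,0,0],[0,0,0],-1]]'
python3 -m creep '[[[0,0,0.01],[0,0,0],-1],[[0,0,0.01],[0,0,0],-1],[[0,0,0],[0,0,0],-1]]'
```

```text
time_s: 10.98
tcp_pos: [0.5578, -0.1369, 0.0286]
orientation: [0.682, 0.731, -0.0, -0.001]
force: [-0.3, -0.5, -1.9]
opening: 0.035
grasp_force: 60.1
time_s: 11.23
tcp_pos: [0.5586, -0.1371, 0.0257]
orientation: [0.682, 0.731, 0.0, 0.0]
force: [-0.3, 0.6, -1.8]
opening: 0.0342
grasp_force: 60.1
```

```bash
python3 -m creep '[[[0,0,0.007],[0,0,0],-1],[[0,0,0.007],[0,0,0],-1],[[0,0,0],[0,0,0],-1],[[0,0,0],[0,0,0],-1]]'
python3 -m creep '[[[0,0,0.005],[0,0,0],-1],[[0,0,0],[0,0,0],-1],[[0,0,0],[0,0,0],-1]]'
```

```text
time_s: 11.57
tcp_pos: [0.5582, -0.137, 0.0226]
orientation: [0.682, 0.731, -0.0, -0.0]
force: [-0.3, 0.0, -1.1]
opening: 0.0346
grasp_force: 60.1
time_s: 11.82
tcp_pos: [0.5582, -0.137, 0.0216]
orientation: [0.682, 0.731, -0.0, -0.0]
force: [1.1, 0.4, -0.0]
opening: 0.0346
grasp_force: 60.1
```

```bash
python3 -m creep '[[[0,0,0.005],[0,0,0],-1],[[0,0,0],[0,0,0],-1],[[0,0,0],[0,0,0],-1]]'
```

```text
time_s: 12.07
tcp_pos: [0.5584, -0.1371, 0.0207]
orientation: [0.682, 0.731, 0.0, 0.0]
force: [0.3, -0.2, -0.7]
opening: 0.0345
grasp_force: 60.3
```

```bash
python3 -m creep '[[[0,0,0.005],[0,0,0],-1],[[0,0,0],[0,0,0],-1],[[0,0,0],[0,0,0],-1]]'
python3 -m creep '[[[0,0,0.004],[0,0,0],-1],[[0,0,0],[0,0,0],-1],[[0,0,0],[0,0,0],-1]]'
```

```text
time_s: 12.32
tcp_pos: [0.5587, -0.1372, 0.0205]
orientation: [0.682, 0.731, 0.0, 0.0]
force: [-1.7, 0.3, 4.9]
opening: 0.0343
grasp_force: 61.1
time_s: 12.57
tcp_pos: [0.5589, -0.1374, 0.0204]
orientation: [0.682, 0.731, 0.0, 0.001]
force: [-2.5, 1.1, 9.5]
opening: 0.0344
grasp_force: 61.8
```

Seated, with contact at the predicted height. I'll relieve the press, open and lift.

```bash
python3 -m creep '[[[0,0,-0.006],[0,0,0],-1],[[0,0,0],[0,0,0],-0.15],[[0,0,0],[0,0,0],-0.05],[[0,0,0],[0,0,0],0.1],[[0,0,0],[0,0,0],0.2],[[0,0,0],[0,0,0],0.25],[[0,0,0],[0,0,0],0.25]]'
python3 -m creep '[[[0,0,-0.02],[0,0,0],0.25],[[0,0,-0.04],[0,0,0],0.25],[[0,0,-0.06],[0,0,0],0.25],[[0,0,-0.08],[0,0,0],0.25],[[0,0,-0.1],[0,0,0],0.25],[[0,0,-0.1],[0,0,0],0.25],[[0,0,-0.1],[0,0,0],0.25],[[0,0,-0.1],[0,0,0],0.25]]'
python3 -m creep '[[[0,0,-0.15],[0,0,0],0],[[0,0,-0.15],[0,0,0],-0.5],[[0,0,-0.1],[0,0,0],-1],[[0,0,0],[0,0,0],-1],[[0,0,0],[0,0,0],-1]]'
python3 -c "
from h import *
np.set_printoptions(precision=4,suppress=True)
w=grab('wrist');s=grab('scene');t=grab('top')
b=cv2.resize(s['color'][240:330,250:340],(400,400),interpolation=2)
a=cv2.resize(w['color'],(640,400))[:, 120:520]
cv2.imwrite('pics/q.png',np.hstack([a,b])[:,:,::-1]);plan([.45,.1,.25],162.7)"
```

```text
time_s: 13.15
tcp_pos: [0.5581, -0.137, 0.0198]
orientation: [0.682, 0.731, -0.0, -0.0]
force: [-0.2, 0.5, 0.3]
opening: 0.0535
grasp_force: 0.0
time_s: 13.82
tcp_pos: [0.5586, -0.1371, 0.1426]
orientation: [0.682, 0.731, 0.0, 0.001]
force: [0.8, -0.4, 0.3]
opening: 0.0534
grasp_force: 0.0
time_s: 14.23
tcp_pos: [0.5595, -0.1375, 0.2232]
orientation: [0.682, 0.731, 0.001, 0.002]
force: [-0.1, 0.3, 0.2]
opening: 0.0001
grasp_force: 0.0
wrist 14.28
scene 14.33
top 14.38
shift units (tool) [ 1.218  -0.4541 -0.1536]
turn units [-0.0002 -0.0003 -0.1909]
tcp [ 0.5574 -0.1367  0.2189] head 93.97267087513488 z [-0.0018  0.0007 -1.    ] t 14.3833 F [-0.22 -0.44  0.32] op -0.0001 0.0
```

View pics/q.png

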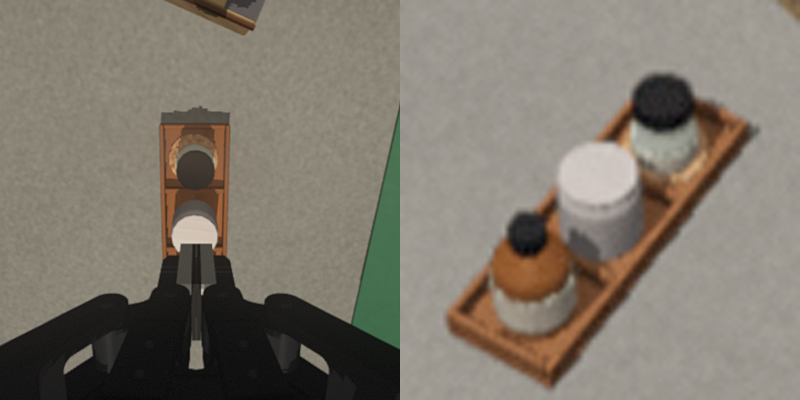

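The jar stands upright on the cork at wrist (315,165), lid up and released. The hasp comes next. I'll go behind the strap (case +x side) with the fingers about 13 mm apart, so they bear on both rails of the slotted strap and straddle the staple.

```bash
python3 -m creep '[[[0.06,0.02,-0.1],[0,0,0],-0.69],[[0.15,0.055,-0.05],[0,0,0],-0.69],[[0.15,0.055,0],[0,0,0],-0.69],[[0.15,0.055,0],[0,0,0],-0.69],[[0.15,0.055,0],[0,0,0],-0.69],[[0.15,0.055,0],[0,0,0],-0.69],[[0.15,0.055,0],[0,0,0],-0.69],[[0.15,0.055,0],[0,0,0],-0.69]]' >/dev/null
python3 -m creep '[[[0.15,0.055,0],[0,0,0],-0.69],[[0.09,0.036,0],[0,0,-0.01],-0.69],[[0,0,0],[0,0,-0.019],-0.69],[[0,0,0],[0,0,-0.019],-0.69],[[0,0,0],[0,0,-0.019],-0.69],[[0,0,0],[0,0,-0.019],-0.69],[[0,0,0],[0,0,-0.019],-0.69],[[0,0,0],[0,0,-0.019],-0.69]]' >/dev/null
python3 -m creep '[[[0,0,0],[0,0,-0.019],-0.69],[[0,0,0],[0,0,-0.019],-0.69],[[0,0,0],[0,0,-0.019],-0.69],[[0,0,0],[0,0,-0.009],-0.69],[[0,0,0],[0,0,0],-0.69],[[0,0,0],[0,0,0],-0.69]]'
python3 -c "
from h import *
plan([.638,.140,.14],162.6)"
```

```text
time_s: 16.22
tcp_pos: [0.6378, 0.1391, 0.2484]
orientation: [0.154, 0.988, -0.0, -0.001]
force: [-0.1, -0.5, -0.5]
opening: 0.0131
grasp_force: 0.0
shift units (tool) [-0.0009  0.0051  0.5422]
turn units [-0.0002 -0.0004 -0.001 ]
tcp [0.6378 0.1391 0.2484] head 162.2539124877278 z [-2.6e-03 -2.0e-04 -1.0e+00] t 16.2167 F [-0.1  -0.49 -0.5 ] op 0.0131 0.0
```

```bash
python3 -m creep '[[[0,0.005,0.06],[0,0,-0.001],-0.69],[[0,0,0.1],[0,0,0],-0.69],[[0,0,0.1],[0,0,0],-0.69],[[0,0,0.1],[0,0,0],-0.69],[[0,0,0.1],[0,0,0],-0.69],[[0,0,0.08],[0,0,0],-0.69],[[0,0,0],[0,0,0],-0.69]]'
python3 -m creep '[[[0.04,0,0],[0,0,0],-0.69],[[0.04,0,0],[0,0,0],-0.69],[[0.04,0,0],[0,0,0],-0.69],[[0.04,0,0],[0,0,0],-0.69],[[0.04,0,0],[0,0,0],-0.69],[[0.04,0,0],[0,0,0],-0.69],[[0.04,0,0],[0,0,0],-0.69],[[0.04,0,0],[0,0,0],-0.69]]'
```

```text
time_s: 16.8
tcp_pos: [0.6352, 0.1398, 0.1359]
orientation: [0.151, 0.989, -0.001, -0.004]
force: [-0.1, -0.5, -1.0]
opening: 0.013
grasp_force: 0.0
time_s: 17.47
tcp_pos: [0.5769, 0.1595, 0.1423]
orientation: [0.15, 0.989, 0.0, 0.0]
force: [-0.3, 0.2, 0.3]
opening: 0.0133
grasp_force: 0.0
```

```bash
python3 -m creep '[[[0.04,0,0],[0,0,0],-0.69],[[0.04,0,0],[0,0,0],-0.69],[[0.04,0,0],[0,0,0],-0.69]]'
python3 -m creep '[[[0.03,0,0],[0,0,0],-0.69],[[0.03,0,0],[0,0,0],-0.69],[[0.03,0,0],[0,0,0],-0.69]]'
python3 - <<'E'
from h import *
np.set_printoptions(precision=3,suppress=True)
w=grab('wrist');plan([.529,.174,.14])
c=np.array([.519,.1775,.075]);h=np.radians(-17.4);x=np.array([np.cos(h),np.sin(h),0]);y=np.array([-x[1],x[0],0])
for a in (2.33,2,1.8,1.6,1.5,1.4):
    T=c+.119*(-np.cos(a)*x+np.array([0,0,np.sin(a)]));print(a,proj(w,[c+.016*y,c-.016*y,T+.016*y,T-.016*y]).ravel())
E
```

```text
time_s: 17.72
tcp_pos: [0.554, 0.1665, 0.142]
orientation: [0.15, 0.989, 0.0, -0.0]
force: [-0.8, -0.1, -0.4]
opening: 0.0132
grasp_force: 0.0
time_s: 17.97
tcp_pos: [0.5371, 0.1718, 0.142]
orientation: [0.15, 0.989, 0.0, 0.0]
force: [-0.4, -0.2, -0.4]
opening: 0.0131
grasp_force: 0.0
wrist 18.02
shift units (tool) [ 0.037 -0.002  0.009]
tcp [0.536 0.172 0.142] head 162.75313345074517 z [-0.001  0.    -1.   ] t 18.0167 F [ 0.47  0.89 -0.1 ] op 0.0136 0.0
2.33 [339.276 173.39  294.131 173.27  346.245 355.675 286.892 355.544]
2 [339.276 173.39  294.131 173.27  352.091 329.683 281.708 329.523]
1.8 [339.276 173.39  294.131 173.27  355.575 294.941 278.714 294.76 ]
1.6 [339.276 173.39  294.131 173.27  358.459 245.592 276.339 245.387]
1.5 [339.276 173.39  294.131 173.27  359.506 216.482 275.532 216.267]
1.4 [339.276 173.39  294.131 173.27  360.211 185.48  275.045 185.255]
```

```bash
python3 - <<'E'
from h import *
w=load('wrist')['color'].astype(int)
for r in range(150,360,8): print(r,[tuple(w[r,k]) for k in (262,284,300,318,336,350,372)])
E
```

```text
150 [(np.int64(171), np.int64(134), np.int64(89)), (np.int64(161), np.int64(126), np.int64(84)), (np.int64(158), np.int64(122), np.int64(81)), (np.int64(148), np.int64(112), np.int64(75)), (np.int64(140), np.int64(105), np.int64(71)), (np.int64(135), np.int64(100), np.int64(67)), (np.int64(124), np.int64(87), np.int64(57))]
158 [(np.int64(191), np.int64(152), np.int64(102)), (np.int64(192), np.int64(153), np.int64(103)), (np.int64(191), np.int64(154), np.int64(104)), (np.int64(192), np.int64(155), np.int64(104)), (np.int64(191), np.int64(153), np.int64(103)), (np.int64(194), np.int64(155), np.int64(105)), (np.int64(192), np.int64(153), np.int64(102))]
166 [(np.int64(186), np.int64(149), np.int64(99)), (np.int64(187), np.int64(149), np.int64(101)), (np.int64(112), np.int64(95), np.int64(76)), (np.int64(112), np.int64(96), np.int64(75)), (np.int64(116), np.int64(96), np.int64(72)), (np.int64(161), np.int64(127), np.int64(86)), (np.int64(187), np.int64(149), np.int64(100))]
174 [(np.int64(181), np.int64(145), np.int64(96)), (np.int64(181), np.int64(144), np.int64(96)), (np.int64(165), n
[... 6920 characters left out ...]
np.int64(17)), (np.int64(24), np.int64(22), np.int64(19))]
350 [(np.int64(19), np.int64(17), np.int64(14)), (np.int64(22), np.int64(20), np.int64(18)), (np.int64(117), np.int64(109), np.int64(99)), (np.int64(117), np.int64(110), np.int64(100)), (np.int64(114), np.int64(107), np.int64(97)), (np.int64(17), np.int64(16), np.int64(15)), (np.int64(18), np.int64(16), np.int64(14))]
358 [(np.int64(16), np.int64(15), np.int64(15)), (np.int64(24), np.int64(21), np.int64(21)), (np.int64(131), np.int64(126), np.int64(112)), (np.int64(133), np.int64(127), np.int64(114)), (np.int64(134), np.int64(128), np.int64(115)), (np.int64(19), np.int64(19), np.int64(17)), (np.int64(16), np.int64(14), np.int64(14))]
```

The strap seems not to have moved. I'll fit its angle from the slot rows (about 258 and 313), then use the last picture.

```bash
python3 - <<'E'
from h import *
np.set_printoptions(precision=1,suppress=True)
w=load('wrist');im=w['color'].astype(int)
s=grab('scene')
c=np.array([.519,.1775,.075]);h=np.radians(-17.4);x=np.array([np.cos(h),np.sin(h),0])
for a in (1.5,1.6,1.7,1.8,2,2.2,2.3,2.4,2.5,2.6,2.7,2.8):
    P=[c+r*(-np.cos(a)*x+np.array([0,0,np.sin(a)])) for r in (.067,.098,.119)];print(a,proj(w,P)[:,1],proj(s,P).ravel())
col=np.ptp(im[:,318],axis=1);print([(r,col[r]) for r in range(250,400,3)])
a=im[140:400,190:450].astype(np.uint8);b=cv2.resize(s['color'][130:230,300:400],(400,400),interpolation=2)
cv2.imwrite('pics/last.png',np.hstack([cv2.resize(a,(400,400)),b])[:,:,::-1])
E
```

```text
scene 18.07
1.5 [190.9 204.1 216.4] [357.6 174.2 357.5 165.9 357.5 160.1]
1.6 [203.2 225.3 245.5] [359.  175.2 359.6 167.4 360.  161.9]
1.7 [214.9 244.8 271.9] [360.4 176.4 361.7 169.1 362.6 164. ]
1.8 [225.7 262.4 294.9] [361.7 177.8 363.7 171.1 365.1 166.4]
2 [244.  290.5 329.6] [364.4 180.9 367.6 175.8 369.9 172.1]
2.2 [257.5 308.7 349.6] [366.7 184.5 371.2 181.1 374.3 178.7]
2.3 [262.3 314.3 354.7] [367.8 186.5 372.7 184.  376.2 182.2]
2.4 [265.9 317.7 356.9] [368.7 188.4 374.2 186.9 378.  185.9]
2.5 [268.3 319.2 356.7] [369.6 190.4 375.4 189.9 379.5 189.5]
2.6 [269.5 319.  354.5] [370.3 192.5 376.4 192.9 380.7 193.2]
2.7 [269.6 317.2 350.5] [370.8 194.4 377.3 195.9 381.8 196.9]
2.8 [268.8 314.1 345.1] [371.3 196.4 377.9 198.8 382.5 200.5]
[(250, np.int64(22)), (253, np.int64(20)), (256, np.int64(20)), (259, np.int64(28)), (262, np.int64(87)), (265, np.int64(87)), (268, np.int64(85)), (271, np.int64(84)), (274, np.int64(86)), (277, np.int64(89)), (280, np.int64(88)), (283, np.int64(88)), (286, np.int64(89)), (289, np.int64(87)), (292, np.int64(87)), (295, np.int64(89)), (298, np.int64(87)), (301, np.int64(90)), (304, np.int64(92)), (307, np.int64(90)), (310, np.int64(70)), (313, np.int64(19)), (316, np.int64(18)), (319, np.int64(19)), (322, np.int64(19)), (325, np.int64(18)), (328, np.int64(20)), (331, np.int64(20)), (334, np.int64(18)), (337, np.int64(19)), (340, np.int64(17)), (343, np.int64(18)), (346, np.int64(19)), (349, np.int64(17)), (352, np.int64(22)), (355, np.int64(20)), (358, np.int64(19)), (361, np.int64(18)), (364, np.int64(19)), (367, np.int64(19)), (370, np.int64(3)), (373, np.int64(1)), (376, np.int64(3)), (379, np.int64(3)), (382, np.int64(2)), (385, np.int64(1)), (388, np.int64(2)), (391, np.int64(3)), (394, np.int64(5)), (397, np.int64(4))]
```

View pics/last.png

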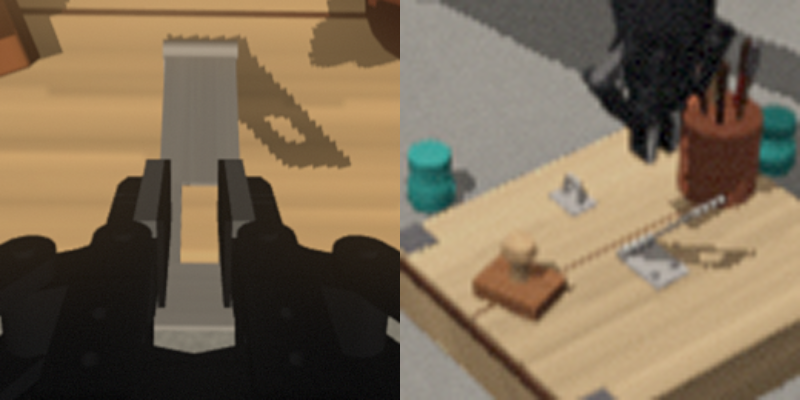

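The picture shows the fingers on the near side of the strap, which still leans back. They passed just above its end, so the strap leans about 2.5 rad, lower than I measured, with its tip near z = 0.145. I'll back off above it and come in lower.

```bash
python3 -m creep '[[[0,0,-0.12],[0,0,0],-0.69],[[-0.1,0,-0.03],[0,0,0],-0.69],[[-0.12,0,0],[0,0,0],-0.69],[[-0.12,0,0],[0,0,0],-0.69],[[-0.12,0,0],[0,0,0],-0.69],[[-0.1,0,0],[0,0,0],-0.69],[[-0.04,0,0],[0,0,0],-0.69],[[0,0,0],[0,0,0],-0.69]]'
python3 -m creep '[[[0,0,0.06],[0,0,0],-0.69],[[0,0,0.06],[0,0,0],-0.69],[[0,0,0.06],[0,0,0],-0.69],[[0,0,0.06],[0,0,0],-0.69],[[0,0,0.06],[0,0,0],-0.69],[[0,0,0.03],[0,0,0],-0.69],[[0,0,0],[0,0,0],-0.69]]'
```

```text
time_s: 18.73
tcp_pos: [0.6534, 0.135, 0.1714]
orientation: [0.151, 0.989, -0.0, -0.0]
force: [-0.6, -0.3, 0.1]
opening: 0.0132
grasp_force: 0.0
time_s: 19.32
tcp_pos: [0.6502, 0.136, 0.1031]
orientation: [0.15, 0.989, -0.001, -0.002]
force: [-0.4, 0.4, -0.6]
opening: 0.0135
grasp_force: 0.0
```

```bash
python3 -m creep '[[[0.04,0,0],[0,0,0],-0.69],[[0.04,0,0],[0,0,0],-0.69],[[0.04,0,0],[0,0,0],-0.69],[[0.04,0,-0.02],[0,0,0],-0.69]]'
python3 -m creep '[[[0.04,0,-0.025],[0,0,0],-0.69],[[0.04,0,-0.025],[0,0,0],-0.69],[[0.04,0,-0.025],[0,0,0],-0.69],[[0.04,0,-0.025],[0,0,0],-0.69]]'
```

```text
time_s: 19.65
tcp_pos: [0.6204, 0.1459, 0.1101]
orientation: [0.15, 0.989, -0.0, -0.0]
force: [-0.2, -0.3, 0.5]
opening: 0.0134
grasp_force: 0.0
time_s: 19.98
tcp_pos: [0.5914, 0.1553, 0.1318]
orientation: [0.15, 0.989, 0.0, 0.002]
force: [2.6, 0.0, 1.7]
opening: 0.013
grasp_force: 1.1
```

Contact: 2.6 N against the strap. I'll continue over the top.

```bash
python3 -m creep '[[[0.04,0,-0.01],[0,0,0],-0.69],[[0.04,0,-0.01],[0,0,0],-0.69],[[0.04,0,-0.01],[0,0,0],-0.69],[[0.04,0,-0.01],[0,0,0],-0.69]]'
python3 -m creep '[[[0.04,0,-0.005],[0,0,0],-0.69],[[0.04,0,-0.005],[0,0,0],-0.69],[[0.04,0,0],[0,0,0],-0.69],[[0.04,0,0],[0,0,0],-0.69]]'
python3 - <<'E'
from h import *
np.set_printoptions(precision=1,suppress=True)
w=grab('wrist');plan([.529,.174,.14]);im=w['color'].astype(int)
c=np.array([.519,.1775,.075]);h=np.radians(-17.4);x=np.array([np.cos(h),np.sin(h),0])
for a in (1.3,1.5,1.6,1.7,1.8,2,2.3,2.5):
    P=[c+r*(-np.cos(a)*x+np.array([0,0,np.sin(a)])) for r in (0,.067,.098,.119)];print(a,proj(w,P)[:,1])
print([(r,int(im[r,318].max()),int(np.ptp(im[r,318]))) for r in range(120,300,6)])
E
```

```text
time_s: 20.32
tcp_pos: [0.5594, 0.1647, 0.138]
orientation: [0.15, 0.989, -0.0, -0.0]
force: [1.2, -0.5, 1.6]
opening: 0.0131
grasp_force: 0.6
time_s: 20.65
tcp_pos: [0.5289, 0.1742, 0.1397]
orientation: [0.15, 0.989, -0.0, -0.0]
force: [1.1, -0.4, 0.9]
opening: 0.0132
grasp_force: 0.5
wrist 20.70
shift units (tool) [-0. -0. -0.]
tcp [0.5 0.2 0.1] head 162.76671810307118 z [-0.  0. -1.] t 20.7 F [0.8 1.2 0.7] op 0.0132 0.03183902023010887
1.3 [185.9 182.3 179.6 177.1]
1.5 [185.9 207.8 224.1 239.4]
1.6 [185.9 219.9 245.  268. ]
1.7 [185.9 231.4 264.1 293.7]
1.8 [185.9 241.9 281.1 315.9]
2 [185.9 259.6 308.1 348.9]
2.3 [185.9 276.8 330.  371.2]
2.5 [185.9 282.  333.6 371.7]
[(120, 205, 95), (126, 193, 89), (132, 193, 90), (138, 195, 90), (144, 199, 92), (150, 194, 91), (156, 193, 90), (162, 143, 72), (168, 193, 89), (174, 157, 73), (180, 96, 26), (186, 74, 21), (192, 70, 20), (198, 69, 19), (204, 65, 16), (210, 102, 20), (216, 166, 29), (222, 166, 28), (228, 167, 27), (234, 64, 14), (240, 62, 14), (246, 64, 15), (252, 103, 17), (258, 195, 91), (264, 191, 89), (270, 194, 91), (276, 190, 88), (282, 182, 84), (288, 191, 90), (294, 192, 89)]
```

```bash
python3 -m creep '[[[0.05,0,-0.03],[0,0,0],-0.69],[[0.055,0,-0.03],[0,0,0],-0.69],[[0.045,0,-0.015],[0,0,0],-0.69],[[0.045,0,-0.01],[0,0,0],-0.69],[[0.043,0,0],[0,0,0],-0.69],[[0.045,0,0.01],[0,0,0],-0.69],[[0.045,0,0.015],[0,0,0],-0.69],[[0.043,0,0.015],[0,0,0],-0.69]]'
python3 -m creep '[[[0.04,0,0.027],[0,0,0],-0.69],[[0.04,0,0.03],[0,0,0],-0.69],[[0.04,0,0.03],[0,0,0],-0.69],[[0.03,0,0.04],[0,0,0],-0.69],[[0.03,0,0.045],[0,0,0],-0.69],[[0.02,0,0.045],[0,0,0],-0.69],[[0.01,0,0.03],[0,0,0],-0.69],[[0.01,0,0.03],[0,0,0],-0.69]]'
python3 -c "
from h import *
plan([.519-.107*.954,.1775+.107*.299,.0765],162.6)"
```

```text
time_s: 21.37
tcp_pos: [0.4579, 0.1962, 0.1484]
orientation: [0.15, 0.989, -0.0, -0.0]
force: [0.6, -0.2, 0.1]
opening: 0.014
grasp_force: 0.0
time_s: 22.03
tcp_pos: [0.4166, 0.209, 0.0926]
orientation: [0.15, 0.989, -0.0, -0.0]
force: [-0.1, 0.4, 1.0]
opening: 0.0132
grasp_force: 0.0
shift units (tool) [-0.001   0.0027  0.0804]
turn units [-0.0001 -0.0001  0.0004]
tcp [0.4166 0.209  0.0926] head 162.73999760590485 z [-6.e-04 -3.e-04 -1.e+00] t 22.0333 F [-0.06  0.4   0.99] op 0.0132 0.0
```

```bash
python3 -m creep '[[[0,0.002,0.02],[0,0,0],-0.69],[[0,0,0.02],[0,0,0],-0.69],[[0,0,0.02],[0,0,0],-0.69],[[0,0,0.015],[0,0,0],-0.69],[[0,0,0],[0,0,0],-0.69]]'
python3 -m creep '[[[0,0,0.007],[0,0,0],-0.69],[[0,0,0.005],[0,0,0],-0.69],[[0,0,0],[0,0,0],-0.69]]'
```

```text
time_s: 22.45
tcp_pos: [0.417, 0.2092, 0.078]
orientation: [0.15, 0.989, -0.0, -0.0]
force: [0.6, 0.2, -0.2]
opening: 0.0131
grasp_force: 0.0
time_s: 22.7
tcp_pos: [0.4173, 0.2095, 0.0762]
orientation: [0.15, 0.989, 0.0, 0.0]
force: [0.2, -0.3, -0.2]
opening: 0.0131
grasp_force: 0.0
```

```bash
python3 -m creep '[[[0,0,0.006],[0,0,0],-0.69],[[0,0,0.004],[0,0,0],-0.69],[[0,0,0],[0,0,0],-0.69]]'
python3 - <<'E'
from h import *
np.set_printoptions(precision=1,suppress=True)
w=grab('wrist');im=w['color'].astype(int);plan([.417,.2095,.0745])
c=np.array([.519,.1775,.075]);h=np.radians(-17.4);x=np.array([np.cos(h),np.sin(h),0]);y=np.array([-x[1],x[0],0])
for a in (0,.1,.2,.5,1): print(a,proj(w,[c+r*(-np.cos(a)*x+np.array([0,0,np.sin(a)])) for r in (0,.067,.098,.119)]).ravel())
for k in (290,304,318,332,346): print(k,[(r,int(im[r,k].max()),int(np.ptp(im[r,k]))) for r in range(180,400,10)])
E
```

```text
time_s: 22.95
tcp_pos: [0.4171, 0.2094, 0.0741]
orientation: [0.15, 0.989, -0.0, -0.0]
force: [0.4, -0.9, 0.4]
opening: 0.0134
grasp_force: 0.0
wrist 23.00
shift units (tool) [ 0.  0. -0.]
tcp [0.4 0.2 0.1] head 162.73430819586798 z [-0. -0. -1.] t 23.0 F [0.  0.1 0.4] op 0.0134 0.0
0 [316.2 393.9 316.5 299.  316.7 248.9 316.8 212.4]
0.1 [316.2 393.9 316.5 306.1 316.8 257.5 316.9 221. ]
0.2 [316.2 393.9 316.6 314.8 316.8 268.7 317.  233. ]
0.5 [316.2 393.9 316.6 349.6 316.9 319.8 317.1 294.3]
1 [316.2 393.9 316.5 430.2 316.8 459.5 317.1 488.4]
290 [(180, 141, 65), (190, 210, 93), (200, 210, 98), (210, 211, 97), (220, 212, 94), (230, 211, 95), (240, 211, 96), (250, 74, 18), (260, 74, 17), (270, 71, 15), (280, 71, 15), (290, 104, 15), (300, 37, 14), (310, 35, 12), (320, 34, 12), (330, 32, 11), (340, 38, 13), (350, 172, 82), (360, 169, 81), (370, 27, 8), (380, 23, 8), (390, 23, 7)]
304 [(180, 135, 62), (190, 210, 94), (200, 211, 97), (210, 212, 97), (220, 212, 93), (230, 212, 95), (240, 214, 96), (250, 172, 29), (260, 171, 30), (270, 169, 28), (280, 169, 27), (290, 168, 28), (300, 209, 
[... 479 characters left out ...]
, (390, 22, 9)]
332 [(180, 123, 55), (190, 209, 95), (200, 208, 98), (210, 210, 98), (220, 212, 93), (230, 210, 94), (240, 212, 95), (250, 56, 16), (260, 46, 15), (270, 43, 14), (280, 32, 14), (290, 41, 12), (300, 132, 61), (310, 171, 79), (320, 210, 97), (330, 201, 94), (340, 195, 91), (350, 201, 94), (360, 198, 93), (370, 27, 8), (380, 27, 11), (390, 25, 6)]
346 [(180, 115, 53), (190, 207, 93), (200, 122, 56), (210, 123, 58), (220, 131, 61), (230, 129, 60), (240, 210, 95), (250, 71, 17), (260, 69, 15), (270, 71, 14), (280, 68, 12), (290, 37, 14), (300, 36, 13), (310, 35, 13), (320, 31, 14), (330, 32, 12), (340, 31, 13), (350, 27, 10), (360, 28, 9), (370, 24, 9), (380, 22, 7), (390, 21, 6)]
```

The fingers slipped past the strap: the picture numbers show no strap under them. I'll back away towards −x, rise and measure its angle.

```bash
python3 -m creep '[[[0.06,0,-0.02],[0,0,0],-0.69],[[0.08,0,-0.04],[0,0,0],-0.69],[[0.04,0,-0.15],[0,0,0],-0.69],[[0,0,-0.2],[0,0,0],-0.69],[[0,0,-0.2],[0,0,0],-0.69],[[0,0,-0.2],[0,0,0],-0.69],[[-0.1,0,-0.1],[0,0,0],-0.69],[[-0.1,0,0],[0,0,0],-0.69]]'
python3 -m creep '[[[-0.1,0,0],[0,0,0],-0.69],[[-0.05,0,0],[0,0,0],-0.69],[[0,0,0],[0,0,0],-0.69]]'
python3 - <<'E'
from h import *
np.set_printoptions(precision=1,suppress=True)
w=grab('wrist');im=w['color'].astype(int);plan([.417,.2095,.0745]);grab('top');grab('scene')
c=np.array([.519,.1775,.075]);h=np.radians(-17.4);x=np.array([np.cos(h),np.sin(h),0]);y=np.array([-x[1],x[0],0])
for a in (0,.3,.6,.9,1.2,1.5,1.8,2.1,2.5): print(a,proj(w,[c+r*(-np.cos(a)*x+np.array([0,0,np.sin(a)])) for r in (0,.067,.098,.119)]).ravel())
for k in (306,316): print(k,[(r,int(im[r,k].max()),int(np.ptp(im[r,k]))) for r in range(80,360,6)])
g=(np.ptp(im,axis=2)<35)&(im.max(2)>75);n,l,S,C=cv2.connectedComponentsWithStats(g[60:340,230:400].astype(np.uint8))
print([(list(S[i][:5]+[230,60,0,0,0])) for i in range(1,n) if S[i][4]>80])
E
```

```text
time_s: 23.67
tcp_pos: [0.4243, 0.2096, 0.2634]
orientation: [0.149, 0.989, 0.003, 0.005]
force: [-0.0, 0.0, -0.4]
opening: 0.0135
grasp_force: 0.0
time_s: 23.92
tcp_pos: [0.4507, 0.1986, 0.2558]
orientation: [0.151, 0.989, -0.0, -0.0]
force: [-0.7, 0.6, 0.2]
opening: 0.0132
grasp_force: 0.0
wrist 23.97
shift units (tool) [0.2 0.  0.9]
tcp [0.4 0.2 0.3] head 162.66256626790565 z [-0. -0. -1.] t 23.9667 F [ 0.3  0.4 -0.1] op 0.0137 0.0
top 24.02
scene 24.07
0 [316.6 233.3 316.7 172.8 316.7 142.7 316.8 121.5]
0.3 [316.6 233.3 316.7 180.  316.8 151.3 316.8 130.1]
0.6 [316.6 233.3 316.7 193.3 316.8 170.3 316.9 152.6]
0.9 [316.6 233.3 316.7 211.9 316.8 199.  316.9 188.7]
1.2 [316.6 233.3 316.7 233.7 316.8 234.  316.9 234.2]
1.5 [316.6 233.3 316.7 255.8 316.8 269.6 316.8 280.7]
1.8 [316.6 233.3 316.6 274.9 316.7 299.6 316.7 319. ]
2.1 [316.6 233.3 316.6 288.7 316.6 319.7 316.6 343.2]
2.5 [316.6 233.3 316.5 297.  316.5 329.3 316.5 352.4]
306 [(80, 132, 20), (86, 131, 19), (92, 97, 15), (98, 81, 14), (104, 137, 64), (110, 211, 94), (116, 210, 96), (122, 211, 95), (128, 211, 92), (134, 210, 9
[... 1012 characters left out ...]
67, 18), (242, 73, 16), (248, 172, 29), (254, 61, 16), (260, 166, 28), (266, 167, 28), (272, 182, 85), (278, 194, 91), (284, 196, 91), (290, 196, 91), (296, 186, 87), (302, 197, 92), (308, 194, 88), (314, 195, 91), (320, 209, 95), (326, 196, 91), (332, 186, 87), (338, 131, 19), (344, 139, 21), (350, 138, 21), (356, 135, 20)]
[[np.int64(230), np.int64(60), np.int64(170), np.int64(45), np.int64(7423)], [np.int64(304), np.int64(229), np.int64(31), np.int64(6), np.int64(127)], [np.int64(311), np.int64(242), np.int64(18), np.int64(9), np.int64(157)], [np.int64(301), np.int64(256), np.int64(31), np.int64(15), np.int64(394)], [np.int64(297), np.int64(335), np.int64(39), np.int64(5), np.int64(192)]]
```

```bash
python3 - <<'E'
from h import *
np.set_printoptions(precision=1,suppress=True)
w=load('wrist');im=w['color'].astype(int);s=manip.state();R=Ro.from_quat(s['orientation']).as_matrix();p=s['tcp_pos']
for z in (0,-.01,-.02,-.03):
  for xx in (.011,-.011): print(z,xx,proj(w,[p+R@np.array([xx,q,z]) for q in (-.0165,-.0065,.0065,.0165)]).ravel())
for r in range(222,320,8): print(r,''.join('#' if im[r,k].max()<85 else '+' if np.ptp(im[r,k])<35 else '.' for k in range(250,390,2)))
E
```

```text
0 0.011 [286.2 210.  305.  210.  329.4 209.9 348.2 209.9]
0 -0.011 [287.2 248.1 305.4 248.1 329.  248.  347.2 248. ]
-0.01 0.011 [284.6 216.1 304.4 216.1 330.1 216.  349.9 216. ]
-0.01 -0.011 [285.7 255.9 304.8 255.9 329.7 255.9 348.8 255.9]
-0.02 0.011 [282.9 222.9 303.8 222.8 330.9 222.8 351.8 222.8]
-0.02 -0.011 [284.1 264.7 304.2 264.6 330.5 264.6 350.6 264.6]
-0.03 0.011 [280.9 230.5 303.  230.4 331.8 230.4 354.  230.4]
-0.03 -0.011 [282.2 274.4 303.6 274.4 331.3 274.3 352.6 274.3]
222 ......................................................................
230 ...........................++++++++++++++++...........................
238 ...........................################...........................
246 ..................#############+++++++++#########.....................
254 .................#################################....................
262 ........##################.++++++++++++++##################...........
270 .......###################...............###################..........
278 ......####################...............####################.........
286 ....##############+++#####...............#####+++##############.......
294 ##########################...............#########################....
302 #########################.................############################
310 #########################.................############################
318 #########################.................############################
```

```bash
python3 - <<'E'
from h import *
np.set_printoptions(precision=1,suppress=True)
s=load('scene');t=load('top')
for z in (0,.01,.02,.03,.04): print(z,proj(s,[.536,.172,.142+z]),'now',proj(s,[.4507,.1986,.2558+z]),'top',proj(t,[.4507,.1986,.2558+z]))
for uv,z in (((355,191.3),.075),((300+175/4,130+190/4),.0955)): print('scene check',onz(s,*uv,z))
print('hinge,staple pred',proj(s,[[.519,.1775,.075],[.4408,.202,.0955]]))
im=s['color'].astype(int)
u,v=proj(s,[.4507,.1986,.2558])[0].astype(int);print(u,v)
for r in range(v-26,v+16,2): print(r,''.join('#' if im[r,k].max()<70 else '+' if np.ptp(im[r,k])<35 else '.' for k in range(u-25,u+26)))
E
```

```text
0 [[362.3 177.8]] now [[344.7 133.8]] top [[253.8 189.7]]
0.01 [[362.4 175.2]] now [[344.8 131. ]] top [[252.8 189.4]]
0.02 [[362.6 172.6]] now [[344.9 128.1]] top [[251.7 189.2]]
0.03 [[362.7 170. ]] now [[344.9 125.3]] top [[250.7 188.9]]
0.04 [[362.9 167.4]] now [[345.  122.4]] top [[249.6 188.6]]
scene check [0.5 0.2 0.1]
scene check [0.5 0.2 0.1]
hinge,staple pred [[357.7 191.5]
 [341.7 173.9]]
344 133
107 +++++++++++###########################+++++++######
109 +++++++++++++#####################+++++++++++++++++
111 ++++++++++++++###################++++++++++++++++++
113 +++++++++++++++++##############+#++++++++++++++++++
115 +++++++++++++++++++############+#++++++++++++++++++
117 ++++++++++++++++++++#####+#####+#++++++++++++++++++
119 ++++++++++++++++++++#####++####+#++++++++++++++++++
121 ++++++++++++++++++++#####+#####++++++++++++++++++++
123 +++++++++++++++++++++###++#++#+++++++++++++++++++++
125 +++++++++++++++++++++++++++++++++++++++++++++++++++
127 +++++++++++++++++++++++++++++++++++++++++++++++++++
129 +++++++++++++++++++++++++++++++++++++++++++++++++++
131 +++++++++++++++++++++++++++++++++++++++++++++++++++
133 +++++++++++++++++++++++++++++++++++++++++++++++++++
135 +++++++++++++++++++++++++++++++++++++++++++++++++++
137 +++++++++++++++++++++++++++++++++++++++++++++++++++
139 +++++++++++++++++++++++++++++++++++++++++++++++++++
141 +++++++++++++++++++++++++++++++++++++++++++++++++++
143 +++++++++++++++++++++++++++++++++++++++++++++++++++
145 +++++++++++++++++++++++++++++++++++++++++++++++++++
147 +++++++++++++++++++++++++++++++++++++++++++++++++++
```

The scene camera shows the fingertips about 33 mm above the reported TCP, which explains both misses. The strap stands at about 1.38 rad. I'll go behind it again and follow the arc with that offset.

```bash
python3 -m creep '[[[-0.06,0,0],[0,0,0],-0.69],[[-0.1,0,0],[0,0,0],-0.69],[[-0.1,0,0],[0,0,0],-0.69],[[-0.1,0,0],[0,0,0],-0.69],[[-0.1,0,0],[0,0,0],-0.69],[[-0.1,0,0],[0,0,0],-0.69],[[0,0,0],[0,0,0],-0.69]]'
python3 -m creep '[[[0,0,0.1],[0,0,0],-0.69],[[0,0,0.12],[0,0,0],-0.69],[[0,0,0.12],[0,0,0],-0.69],[[0,0,0.12],[0,0,0],-0.69],[[0,0,0.12],[0,0,0],-0.69],[[0,0,0.1],[0,0,0],-0.69],[[0,0,0.04],[0,0,0],-0.69],[[0,0,0],[0,0,0],-0.69]]'
python3 -c "
from h import *
c=np.array([.519,.1775]);x=np.array([.9542,-.299]);p=manip.state()['tcp_pos'][:2]-c;print('case',p@x,p@[.299,.9542]);plan([.519-.01*.9542,.1775+.01*.299,.119],162.6)"
```

```text
time_s: 24.65
tcp_pos: [0.5589, 0.1649, 0.2555]
orientation: [0.151, 0.989, -0.0, 0.0]
force: [-0.5, 1.6, 0.2]
opening: 0.013
grasp_force: 0.0
time_s: 25.32
tcp_pos: [0.5543, 0.1661, 0.1097]
orientation: [0.15, 0.989, -0.001, -0.002]
force: [0.2, -0.6, 0.4]
opening: 0.0137
grasp_force: 0.0
case 0.0370460058514355 -0.000317487471406605
shift units (tool) [ 0.2354  0.0022 -0.0457]
turn units [-0.0003 -0.0007  0.0005]
tcp [0.5543 0.1661 0.1097] head 162.7626598549687 z [-4.9e-03 -7.0e-04 -1.0e+00] t 25.3167 F [ 0.22 -0.6   0.4 ] op 0.0137 0.0
```

```bash
python3 -m creep '[[[0.045,0,0],[0,0,0],-0.69],[[0.05,0,-0.01],[0,0,0],-0.69],[[0.05,0,-0.01],[0,0,0],-0.69],[[0.05,0,-0.01],[0,0,0],-0.69],[[0.045,0,-0.01],[0,0,0],-0.69],[[0.045,0,-0.01],[0,0,0],-0.69],[[0.045,0,-0.01],[0,0,0],-0.69],[[0.043,0,0],[0,0,0],-0.69]]'
python3 -m creep '[[[0.04,0,0.01],[0,0,0],-0.69],[[0.045,0,0.015],[0,0,0],-0.69],[[0.043,0,0.015],[0,0,0],-0.69],[[0.04,0,0.027],[0,0,0],-0.69],[[0.04,0,0.03],[0,0,0],-0.69]]'
python3 -m creep '[[[0.04,0,0.03],[0,0,0],-0.69],[[0.03,0,0.04],[0,0,0],-0.69],[[0.03,0,0.045],[0,0,0],-0.69],[[0.02,0,0.045],[0,0,0],-0.69],[[0.01,0,0.03],[0,0,0],-0.69],[[0.01,0,0.03],[0,0,0],-0.69]]'
```

```text
time_s: 25.98
tcp_pos: [0.485, 0.1887, 0.1251]
orientation: [0.15, 0.989, 0.0, 0.001]
force: [1.2, 0.3, -0.6]
opening: 0.0134
grasp_force: 0.4
time_s: 26.4
tcp_pos: [0.4448, 0.2008, 0.1042]
orientation: [0.15, 0.989, 0.0, -0.0]
force: [0.6, -0.1, 0.1]
opening: 0.0129
grasp_force: 0.3
time_s: 26.9
tcp_pos: [0.4183, 0.2089, 0.0598]
orientation: [0.15, 0.989, -0.0, -0.0]
force: [-0.7, -0.3, 0.1]
opening: 0.0133
grasp_force: 0.2
```

Check the strap in the wrist camera (numbers) before pressing down.

```bash
cat > st.py <<'E'
from h import *
np.set_printoptions(precision=1,suppress=True)
w=grab('wrist');im=w['color'].astype(int);print(manip.state()['tcp_pos'].round(4)*1000)
c=np.array([.519,.1775,.075]);h=np.radians(-17.4);x=np.array([np.cos(h),np.sin(h),0])
for a in (0,.1,.2,.3,.5): print(a,proj(w,[c+r*(-np.cos(a)*x+np.array([0,0,np.sin(a)])) for r in (0,.067,.098,.119)])[:,1],proj(w,c-.119*x)[0,0])
for r in range(120,345,8): print(r,''.join('#' if im[r,k].max()<75 else '+' if np.ptp(im[r,k])<48 else '.' for k in range(260,380,2)))
E
python3 st.py
```

```text
wrist 26.95
[417.4 208.7  58.7]
0 [412.  311.6 258.1 219. ] 317.29270990736165
0.1 [412.  319.7 268.  228.8] 317.29270990736165
0.2 [412.  329.5 280.7 242.4] 317.29270990736165
0.3 [412.  341.  296.7 260.6] 317.29270990736165
0.5 [412.  368.9 339.1 312.9] 317.29270990736165
120 ++++++++++++++++++++++++++++++++++++++++++++++++++++++++++++
128 ++++++++++++++++++++++++++++++++++++++++++++++++++++++++++++
136 ++++++++++++++++++++++++++++++++++++++++++++++++++++++++++++
144 ++++++++++++++++++++++++++++++++++++++++++++++++++++++++++++
152 ++++++++++++++++++++++++++++++++++++++++++++++++++++++++++++
160 ++++++++++++++++++++++++++++++++++++++++++++++++++++++++++++
168 ++++++++++++++++++++++++++++++++++++++++++++++++++++++++++++
176 ++++++++++++++++++++++++++++++++++++++++++++++++++++++++++++
184 ..............................................++++++++++++++
192 ............................................................
200 ............................................................
208 ............................................................
216 .........................................
[... 359 characters left out ...]
###########+++++++++++++++##################......
272 ..###################+++++++++++++++###################.....
280 .####################+++++++++++++++####################+...
288 ##############++#####+++++++++++++++#####++################.
296 ####################++++++++++++++++########################
304 ####################+++++++++++++++++#######################
312 ####################+++++....++++++..#######################
320 ####################+++++......++....#######################
328 ###################+++++++++++++++++++######################
336 ###################+++++++++++++++++++######################
344 ################+++++++++++++++++++++++++###################
```

The strap is now under the fingertips at about 0.2 rad. Pressing it down.

```bash
python3 -m creep '[[[0,0,0.02],[0,0,0],-0.69],[[0,0,0.02],[0,0,0],-0.69],[[0,0,0.02],[0,0,0],-0.69],[[0,0,0.01],[0,0,0],-0.69],[[0,0,0],[0,0,0],-0.69]]'
python3 -m creep '[[[0,0,0.008],[0,0,0],-0.69],[[0,0,0.006],[0,0,0],-0.69],[[0,0,0],[0,0,0],-0.69]]'
python3 st.py
```

```text
time_s: 27.37
tcp_pos: [0.4188, 0.2087, 0.0463]
orientation: [0.15, 0.989, -0.0, -0.0]
force: [0.4, 0.5, 1.1]
opening: 0.0129
grasp_force: 0.0
time_s: 27.62
tcp_pos: [0.419, 0.2089, 0.0439]
orientation: [0.15, 0.989, 0.0, 0.0]
force: [-0.9, 0.6, -0.1]
opening: 0.0131
grasp_force: 0.0
wrist 27.67
[419.  208.9  44. ]
0 [436.  329.4 271.9 229.5] 316.9655298364575
0.1 [436.  339.  283.5 241.1] 316.9655298364575
0.2 [436.  350.4 298.6 257.3] 316.9655298364575
0.3 [436.  363.9 317.5 279. ] 316.9655298364575
0.5 [436.  396.4 367.8 341.8] 316.9655298364575
120 ++++++++++++++++++++++++++++++++++++++++++++++++++++++++++++
128 ++++++++++++++++++++++++++++++++++++++++++++++++++++++++++++
136 ++++++++++++++++++++++++++++++++++++++++++++++++++++++++++++
144 ++++++++++++++++++++++++++++++++++++++++++++++++++++++++++++
152 ++++++++++++++++++++++++++++++++++++++++++++++++++++++++++++
160 ++++++++++++++++++++++++++++++++++++++++++++++++++++++++++++
168 ++++++++++++++++++++++++++++++++++++++++++++++++++++++++++++
176 ++++++++++++++++++++++++++++++++++++++++++++++++++++++++++++
184 +++++++++++++++++++++
[... 639 characters left out ...]
#++########+++++++++++++++##################......
272 ..########++#########+++++++++++++++###################.....
280 .####################++++++++++###++####################....
288 ##############++#####++++++++++####+#####++################+
296 ####################++++++++++++++#+########################
304 ####################+++++++++++++++++#######################
312 ####################+++++++++++++++++#######################
320 ###################++++++++++++++++++#######################
328 ###################+++++++++++++++++++######################
336 ###################+++++++++++++++++++######################
344 ################+++++++++++++++++++++++++###################
```

```bash
python3 -m creep '[[[0,0,0.006],[0,0,0],-0.69],[[0,0,0.006],[0,0,0],-0.69],[[0,0,0],[0,0,0],-0.69]]'
python3 -m creep '[[[0,0,0.005],[0,0,0],-0.69],[[0,0,0],[0,0,0],-0.69],[[0,0,0],[0,0,0],-0.69]]'
```

```text
time_s: 27.92
tcp_pos: [0.4189, 0.2089, 0.0415]
orientation: [0.15, 0.989, -0.0, -0.0]
force: [1.0, 1.1, -0.0]
opening: 0.013
grasp_force: 0.0
time_s: 28.17
tcp_pos: [0.4188, 0.2089, 0.0405]
orientation: [0.15, 0.989, -0.0, -0.0]
force: [-0.1, -0.1, 0.3]
opening: 0.013
grasp_force: 0.0
```

```bash
python3 -m creep '[[[0,0,0.005],[0,0,0],-0.69],[[0,0,0.005],[0,0,0],-0.69],[[0,0,0],[0,0,0],-0.69]]'
python3 -m creep '[[[0,0,0.005],[0,0,0],-0.69],[[0,0,0.003],[0,0,0],-0.69],[[0,0,0],[0,0,0],-0.69]]'
```

```text
time_s: 28.42
tcp_pos: [0.419, 0.209, 0.0392]
orientation: [0.15, 0.989, -0.0, -0.0]
force: [-2.5, -2.0, 4.8]
opening: 0.0132
grasp_force: 2.7
time_s: 28.67
tcp_pos: [0.4191, 0.2091, 0.0388]
orientation: [0.15, 0.989, -0.0, -0.0]
force: [-7.8, -2.8, 17.2]
opening: 0.0133
grasp_force: 8.6
```

Firm stop at 17 N. Retreat straight up and verify.

```bash
python3 -m creep '[[[0,0,-0.03],[0,0,0],-0.69],[[0,0,-0.06],[0,0,0],-0.69],[[0,0,-0.1],[0,0,0],-0.69],[[0,0,-0.15],[0,0,0],-0.69],[[0,0,-0.18],[0,0,0],-0.69],[[0,0,-0.18],[0,0,0],-0.69],[[0,0,-0.18],[0,0,0],-0.69],[[0,0,-0.1],[0,0,0],-0.69]]'
python3 -m creep '[[[0,0,0],[0,0,0],-0.69],[[0,0,0],[0,0,0],-0.69]]'
python3 - <<'E'
from h import *
np.set_printoptions(precision=4,suppress=True)
w=grab('wrist');s=grab('scene');t=grab('top')
c=np.array([.519,.1775,.075]);h=np.radians(-17.4);x=np.array([np.cos(h),np.sin(h),0])
for f,n in((w,'w'),(t,'t'),(s,'s')):
  for a in (0,.1,.2): print(n,a,proj(f,[c+r*(-np.cos(a)*x+np.array([0,0,np.sin(a)])) for r in (0,.067,.098,.119)]).round(1).ravel())
im=w['color'].astype(int)
for r in range(110,250,4): print(r,''.join('#' if im[r,k].max()<75 else '+' if np.ptp(im[r,k])<48 else '.' for k in range(270,360,2)))
im=s['color'].astype(int)
for r in range(160,204,2): print(r,''.join('#' if im[r,k].max()<75 else '+' if np.ptp(im[r,k])<40 else '.' for k in range(320,380)))
E
```

```text
time_s: 29.33
tcp_pos: [0.4204, 0.2094, 0.2377]
orientation: [0.15, 0.989, 0.001, 0.003]
force: [0.4, 0.1, 0.7]
opening: 0.0131
grasp_force: 0.0
time_s: 29.5
tcp_pos: [0.4198, 0.2092, 0.2344]
orientation: [0.15, 0.989, 0.001, 0.001]
force: [-0.6, 0.2, -1.2]
opening: 0.0132
grasp_force: 0.0
wrist 29.55
scene 29.60
top 29.65
w 0 [315.2 269.1 315.4 208.7 315.4 178.5 315.5 157.1]
w 0.1 [315.2 269.1 315.4 211.1 315.5 181.3 315.5 159.9]
w 0.2 [315.2 269.1 315.4 214.2 315.5 185.2 315.5 164.1]
t 0 [276.3 165.7 268.7 191.5 265.2 203.5 262.8 211.7]
t 0.1 [276.3 165.7 268.3 191.3 264.6 203.3 262.  211.5]
t 0.2 [276.3 165.7 268.  190.8 264.1 202.7 261.4 210.8]
s 0 [357.7 191.5 344.5 181.1 338.6 176.4 334.7 173.3]
s 0.1 [357.7 191.5 344.6 179.5 338.7 174.2 334.8 170.6]
s 0.2 [357.7 191.5 344.8 178.1 339.1 172.  335.2 168. ]
110 +++++++++++++++++++++++++++++++++++++++++++++
114 +++++++++++++++++++++++++++++++++++++++++++++
118 +++++++++++++++++++++++++++++++++++++++++++++
122 +++++++++++++++++++++++++++++++++++++++++++++
126 +++++++++++++++++++++++++++++++++++++++++++++
130 +++++++++++++++++++++++
[... 2202 characters left out ...]
...........+++++++++++++..........................
184 ........................+++++++++++++.......................
186 ..........................+++++++++++++.....................
188 .............................++++++++++++++.................
190 ...............................+++++++++++++................
192 .................................+++++++++++++..............
194 ...................................++++++++++++++...........
196 .....................................++++++++++++++.........
198 .......................................+++++++++++++........
200 ..........................................++++++............
202 ...................##.......................................
```

The strap lies flat with its end where a closed hasp should be, and there's no shadow gap. One last numeric check that the other things are unmoved, then I hand in.

```bash
python3 - <<'E'
from h import *
import glob
from station import job_done
b=load('scene')['color'][:,:,::-1].astype(int);a=cv2.imread('pics/scene_0.05.png').astype(int);j=cv2.imread('pics/scene_14.33.png').astype(int)
for n,i,(u0,v0,u1,v1) in(('stamp',a,(317,190,342,210)),('pot base',a,(368,160,392,180)),('tray+jar',j,(260,250,332,325)),('big pot',a,(415,140,450,180)),('turq1',a,(300,162,315,184))):
    d=abs(b[v0:v1,u0:u1]-i[v0:v1,u0:u1]).max(2);print(n,(d>60).mean().round(3))
plan([.42,.209,.24])
print(job_done())
E
```

```text
stamp 0.0
pot base 0.002
tray+jar 0.0
big pot 0.0
turq1 0.027
shift units (tool) [-0.0095  0.0051 -0.0445]
tcp [0.4179 0.2086 0.2311] head 162.73309803653672 z [-3.e-03 -9.e-04 -1.e+00] t 29.65 F [-0.68 -0.65  0.05] op 0.0132 0.0
the job is handed in; nothing more can be done
None
```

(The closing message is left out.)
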